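# Tighten a truing stand's hold-down nut with an adjustable wrench

## Task

The wheel-truing stand has worked loose on the bench. Take the adjustable wrench from the sloping rack, set its open mouth flat over the big nut on the stand's tongue, and roll the wrench's worm until the jaw is closed snugly on the nut. Then swing the handle clockwise to tighten the nut as far as it will go, let go and leave the wrench lying on the nut; do not disturb the small parts lying about.

Things in the scene. Friction and masses are not known exactly. Their poses are not given: they have to be found in the camera images.
- nut (a joint): angle of the nut in rad; grows as the nut is turned clockwise seen from above (tightening); starts between 0 and 0.3; comes to a hard stop at 1.0, fully tight. Friction about 0.3 N m; it stays where it is left.
- jaw (a joint): travel of the wrench's moving jaw in m; grows as it closes. The mouth's width is 0.030 minus this value: about 28.5 to 32.5 mm wide at the start (the nut would slip round in it), 24 mm (value 0.006) when closed on the nut. It is moved by the worm, 1.2 mm per radian; pushing the jaw itself hardly moves it.
- worm (a joint): angle of the worm in rad; grows (closing the jaw) when its upper side is rolled toward the mouth. It turns for many turns, needs about 4 N of drag at its surface, and stays where it is left.
- nut_center (a point): centre of the plain hexagon nut on the stand's tongue: 24 mm across flats, 27.7 across corners, 15 high, underside 10 mm above the bench on two washers (42 wide); its 16 mm stud ends 9 mm above it. Axes turn with the nut: z up, x to a corner, flats look to +y and -y; at the start x points away from the robot and somewhat right: the mouth's x laid along it leaves the handle room to swing.
- wrench_mouth (a point): point of the 240 mm steel adjustable wrench, half-way through its 15 mm thickness, where the nut's centre sits when held. x out of the mouth, y to the fixed jaw (face at y = +12 mm), z up through its upper face; throat 15 mm behind; moving jaw on the -y side. In the rack it slopes 30 degrees, handle up toward the robot, head down and away. Left on the nut, it lies about 18 mm high, handle end on the bench.
- wrench_grip (a point): point on the wrench's handle near its balance, on the handle's centre line, half-way through: at (-102, -28, 0) mm from the mouth point; same axes as the mouth. The straight handle, 22 mm wide and 13 mm thick, slants: from this point it runs 34 mm toward the head along (0.924, 0.383, 0) and 111 mm to its end the other way. Wrench 0.43 kg.
- worm_top (a point): uppermost point of the worm, at (-35, -4, +10) mm from the mouth point, same axes as the mouth. The worm is a dark ribbed roller in a window of the head, 20 mm in diameter, 22 mm long, its axis along y; it stands 2.5 mm proud of the head's face and rolls under a fingertip pressed on it and dragged along x.
- rack: sloping grey sheet-steel tool rack, fixed, 130 mm wide, 210 mm deep, 130 mm high at the end toward the robot; origin on the bench under the middle of the wrench's handle, x down the slope along the handle, z up. A plain flat spanner lies in it 67 mm to the +y side of the wrench; guide tabs 11 mm high stand beside the handle near its end.
- stand: dark wheel-truing stand, fixed: a 5 mm base plate with two uprights 200 mm high that hold a hub; origin on the bench under the nut; x points from the nut to the uprights, which begin 68 mm from it; the plate is 120 mm wide and ends at x = 130 mm.
- cup_loose: bystander: grey steel bearing cup, a ring 44 mm wide and 12 high, loose on the bench; origin at the centre of its underside. Leave it where it is.
- bolt_loose: bystander: steel hexagon bolt with nut, 60 mm long, lying loose near the front edge of the bench; origin at its underside. Leave it where it is.

How it is judged:
By the outcome, as a careful person would: the job done as asked, in the order asked, and still so for the second after the job is handed in, with the robot touching nothing.
It also fails if it takes over 64 s, if anything falls off the work surface, if the arm or the gripper's body presses on something with over 40 N, if the wrist force passes 120 N, or if a joint passes its speed limit or range.

## Robot

A 7-joint arm with a two-finger parallel gripper is mounted at the origin on a cart in front of the work surface, level with it; the furniture and walls round the work are solid. World frame = base frame: x ahead of the robot, y to its left, z up, the work surface at z = 0. Lengths are in m, angles in rad, forces in N, time in s.
With the tool pointing down it reaches from about 0.4 to 0.85 m from the base axis. Payload 10.4 kg.
Tool frame: the origin (TCP) lies between the finger pads; the fingertips stand 22 mm ahead of it and the grasp point (between the pads) lies 3 mm ahead of it; z points along the fingers, y is the line along which they close (so a half turn about z gives the same grasp; the last joint's range is limited). The gripper opens to 85 mm and grips with 20 to 120 N. Pads are 22 mm wide; open, the fingers measure 114 mm over their backs; the gripper's body (76 mm by 85 mm) begins 54 mm behind the grasp point. The pads swing forward as they close: fully open they stand 13 mm farther back than shut.
Start: joints at [1.147, 0.332, -0.065, 1.46, 0.022, 1.35, -0.088], TCP at [0.244, -0.575, 0.253] pointing down, gripper open.
Joint ranges: [-2.6, 2.6], [-0.5, 2.12], [-1.47, 1.34], [0.16, 2.42], [-1.27, 4.41], [0.06, 2.06], [-2.6, 2.6]. Speed limits (rad/s): [2.22, 2.22, 2.79, 2.79, 3.14, 3.14, 3.14].

## Interface

Orientations are given as a unit quaternion [x, y, z, w].
In Python, from workcell import manip, camera, ticket, boxes_of, outline_of gives the robot as it stands.
- The arm moves only by the tool carry_out, never from a script. Its argument "deltas" is a list of rows, each a list of 5 numbers: the shift along the tool's x, y, z as a fraction of full scale, then the turn about the tool's z as a fraction of full scale, then the opening, from -1 (shut) to 1 (fully open), so that 0 is half open. In form: [[tx, ty, tz, spin, gripper], ...]. A call has 1 to 20 rows; each row is the pose to reach, as a shift and turn from the pose commanded when the call began, along the tool's axes at that moment; what a row does not reach only later rows make up. Full scale, the value 1, is 150 mm for a shift and 30 degrees for a turn. A row lasts 1/8 s, in which the tool goes at most 62.5 mm and 10.7 degrees, less where a joint would pass 70% of its speed; a pose out of reach is approached as far as the arm can. A call with a number of a shift or a turn outside -1 to 1 is refused whole. A call with a gripper value outside its range is refused whole. The fingers move at their own pace and stop on an object; "force" is the grip in N (left out, the last holds). Time passes only in rows, so rows that repeat a pose let the fingers close. It gives the time, the measured TCP pose, the force, the opening and the grip force at its end, in the units of the state.
- manip.get_obs(): the state, without advancing time (a new reading comes with each control period).
- camera(name): name is "scene" or "top"; returns a dict with "img" (480x640x3 uint8, red, green, blue), "depth" (480x640 float32, m along the optical axis (not along the pixel's ray), 0 where there is no reading), "vertical_fov" (degrees; the focal length in pixels is half the picture's height over the tangent of half this angle, whatever the lens; pixels are square), "cx", "cy" (the principal point, pixels), "R" (3x3) and "t" (3): a world point X has camera coordinates R X + t. Camera axes: x right, y down, z forward; pixel columns grow to the right and rows downward; lengths in m; the calibration is good to about 2 mm. A picture is of the moment at which its call begins.
- ticket.hand_in(): hands the job in; it is judged then, once.
Trained networks look in a picture, given as the dict that the camera call returned (one of the last four; its "shot" number tells which), for a name from the list of things; names that differ only in an ending like _2 or _b are one class to them, and where a whole thing is asked for, a point or a joint stands for the part that bears it (a point fixed in the world has none). Each returns a list of dicts, best first, with "conf" (0 to 1); they miss things now and then, are a little off and sometimes report something else, mostly with a low value. They report only what shows in the picture. A call takes as long as a camera call.
- boxes_of(query, picture): "position" ([x, y, z] in m, in world coordinates, good to about 4 mm: the middle of the surface that is visible of it).
- outline_of(query, picture): "region" (480x640 bool, what is visible of it).
The state is a dict: "clock": time; "joint_pos": joint angles; "joint_velocities": joint speeds; "tau": joint torques, N m; "position": TCP position; "ee_rot": TCP orientation; "ft_force": force on the tool from outside, world axes, zero at the start; "torque": the same for the moment, N m; "grip_width": opening from 0.0 (shut) to 1.0 (fully open); "grasp_force": force on a finger pad.
Only numpy, scipy, OpenCV 4.12 (cv2) and the standard library are available. Lean on these libraries where they do the work, as an engineer would, in place of code of your own. Each camera call takes 0.05 s, during which the arm holds its last target. There are 200 camera calls.

## Working session

There is one attempt and no reset: what is moved stays moved. The work goes in short steps, Python scripts to look and compute and a tool call to move; the robot and the scene stay as the last step left them, time stands still between calls to the robot, and variables do not carry over. Pictures are saved under pics/ and viewed, at most 10 in all, crops included, and the job is handed in when it is done.

Besides the shell and the picture viewer there is one more tool, called in YAML: its name, and indented under it one key for each argument. carry_out: Moves the arm, as the interface text tells. Its arguments: {"type":"object","properties":{"deltas":{"type":"array","items":{"type":"array","items":{"type":"number"}}},"force":{"type":"number"}},"required":["deltas"]}

```bash
mkdir -p pics; ls; cat > h.py <<'E'
import numpy as np, cv2
from scipy.spatial.transform import Rotation as Rn
from workcell import manip, camera, ticket, boxes_of, outline_of
def f(p): return 240/np.tan(np.radians(p["vertical_fov"]/2))
def save(p,n,crop=None,s=1):
    im=p["img"][:,:,::-1]
    if crop: im=im[crop[1]:crop[3],crop[0]:crop[2]]
    cv2.imwrite("pics/"+n,cv2.resize(im,None,fx=s,fy=s,interpolation=cv2.INTER_CUBIC))
def cloud(p):
    v,u=np.mgrid[:480,:640]; d=p["depth"]
    c=np.stack([(u-p["cx"])/f(p)*d,(v-p["cy"])/f(p)*d,d],-1)
    w=(c-p["t"])@p["R"]   # R^T (c-t)
    w[d<=0]=np.nan
    return w
def proj(p,X):
    c=np.asarray(X)@np.array(p["R"]).T+p["t"]
    return np.stack([c[...,0]/c[...,2]*f(p)+p["cx"],c[...,1]/c[...,2]*f(p)+p["cy"]],-1)
def obs():
    o=manip.get_obs(); print({k:np.round(v,3).tolist() for k,v in o.items() if k in("clock","position","ee_rot","ft_force","grip_width","joint_pos","grasp_force")}); return o
E
python3 - <<'E'
from h import *
obs()
for n in("scene","top"):
    p=camera(n); save(p,n+"0.png"); print(n,f(p),np.round(-np.array(p["R"]).T@p["t"],3),np.round(p["R"],2).tolist())
    for q in["nut_center","wrench_mouth","wrench_grip","worm_top","rack","stand","cup_loose","bolt_loose"]:
        print(q,[(np.round(b["position"],3).tolist(),round(b["conf"],2)) for b in boxes_of(q,p)[:2]])
E
```

```text
pics
{'clock': 0.0, 'joint_pos': [1.147, 0.333, -0.065, 1.461, 0.022, 1.35, -0.089], 'position': [0.244, -0.575, 0.253], 'ee_rot': [0.98, 0.199, -0.0, -0.001], 'ft_force': [-0.302, -0.145, -0.047], 'grasp_force': 0.0, 'grip_width': 0.997}
scene 504.9248092694626 [-0.095 -0.591  0.485] [[0.64, -0.77, -0.0], [-0.36, -0.3, -0.88], [0.68, 0.56, -0.47]]
nut_center [([0.53, -0.305, 0.018], 0.67)]
wrench_mouth [([0.498, 0.112, 0.081], 0.95), ([0.528, -0.306, 0.018], 0.36)]
wrench_grip [([0.499, 0.113, 0.082], 0.81)]
worm_top [([0.502, 0.113, 0.08], 0.85)]
rack [([0.461, 0.137, -0.0], 0.91)]
stand [([0.52, -0.388, 0.057], 0.71)]
cup_loose [([0.514, -0.024, 0.012], 0.71)]
bolt_loose [([0.411, -0.021, 0.008], 0.66)]
top 456.33376528118276 [ 0.465 -0.102  0.949] [[-0.02, -1.0, -0.01], [-1.0, 0.03, -0.05], [0.05, 0.01, -1.0]]
nut_center [([0.52, 0.12, 0.075], 0.28)]
wrench_mouth [([0.513, 0.126, 0.074], 0.92), ([0.567, 0.096, 0.047], 0.38)]
wrench_grip [([0.518, 0.118, 0.072], 0.96)]
worm_top [([0.519, 0.124, 0.074], 0.76)]
rack [([0.482, 0.171, 0.006], 0.85), ([0.522, 0.124, 0.078], 0.49)]
stand [([0.482, 0.17, 0.003], 0.7), ([0.545, -0.379, 0.012], 0.65)]
cup_loose [([0.517, -0.027, 0.015], 0.79)]
bolt_loose []
```

View pics/scene0.png

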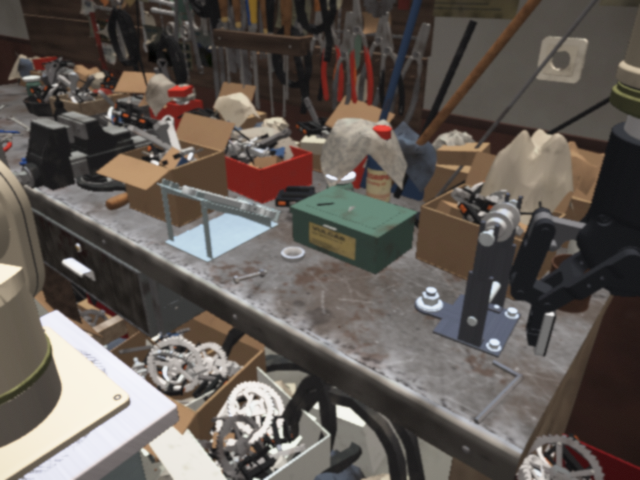

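View pics/top0.png

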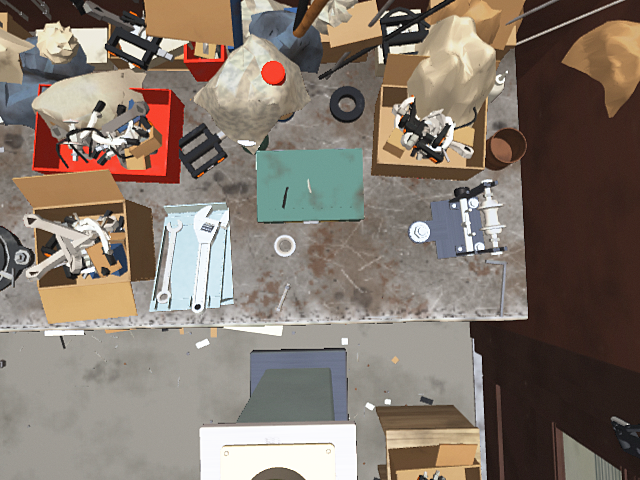

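```bash
python3 - <<'E'
from h import *
p=camera("top"); s=camera("scene")
A=cv2.resize(p["img"][190:325,140:250,::-1],None,fx=3.6,fy=3.6,interpolation=cv2.INTER_CUBIC)
B=cv2.resize(p["img"][170:270,395:515,::-1],None,fx=3.2,fy=3.2,interpolation=cv2.INTER_CUBIC)
im=np.zeros((600,800,3),np.uint8); im[:486,:396]=A; im[:320,400:784]=B
C=cv2.resize(s["img"][170:270,150:290,::-1],None,fx=2.7,fy=2.7,interpolation=cv2.INTER_CUBIC); im[325:595,400:778]=C
cv2.imwrite("pics/crop1.png",im)
np.set_printoptions(suppress=True,precision=4)
for pic,n in((p,"top"),(s,"scene")):
  W=cloud(pic)
  for q in["wrench_grip","nut_center","worm_top","rack","cup_loose","stand"]:
    for r in outline_of(q,pic)[:2]:
        m=r["region"]; v,u=np.nonzero(m); P=W[m]; P=P[~np.isnan(P[:,0])]
        print(n,q,round(r["conf"],2),m.sum(),u.min(),u.max(),v.min(),v.max(),np.median(P,0),P.min(0),P.max(0))
W=cloud(p)
for u,v in[(205,205),(205,217),(208,240),(203,260),(200,280),(197,305),(215,290),(180,290),(187,250),(218,250),(420,232),(410,225),(300,300)]: print(u,v,W[v,u])
E
```

```text
top wrench_grip 0.9 1704 192 229 207 313 [0.5184 0.1223 0.0744] [0.3943 0.0827 0.0017] [0.5991 0.1527 0.1493]
top nut_center 0.55 1869 192 229 206 314 [0.5205 0.1231 0.0732] [ 0.3926  0.0827 -0.0013] [0.6007 0.1704 0.1493]
top nut_center 0.28 246 275 295 236 256 [ 0.5167 -0.0247  0.0105] [ 0.4957 -0.0458 -0.0006] [ 0.5371 -0.004   0.018 ]
top worm_top 0.56 1835 192 229 206 314 [0.5189 0.1227 0.0739] [ 0.3923  0.0827 -0.0013] [0.6016 0.1711 0.1493]
top rack 0.62 5912 150 234 202 311 [0.4848 0.1737 0.0056] [ 0.3881  0.0839 -0.0038] [0.613  0.2583 0.139 ]
top rack 0.19 1749 192 229 206 314 [0.5177 0.1228 0.0749] [0.3926 0.0827 0.0017] [0.6006 0.1654 0.1493]
top cup_loose 0.65 192 276 294 236 255 [ 0.518  -0.0225  0.0107] [ 0.4976 -0.0436 -0.0001] [ 0.5371 -0.0063  0.0159]
top cup_loose 0.58 1889 192 230 205 314 [0.5185 0.1228 0.0735] [ 0.3842  0.0827 -0.0015] [0.6033 0.163  0.1493]
top stand 0.56 4589 408 507 181 258 [ 0.5458 -0.3762  0.009 ] [ 0.4838 -0.4734 -0.0034] [ 0.6414 -0.2791  0.2033]
scene wrench_grip 0.88 735 181 275 184 217 [0.5055 0.113  0.0754] [ 0.3904  0.0821 -0.002 ] [0
[... 422 characters left out ...]
027] [ 0.3943  0.0834 -0.0022] [0.6065 0.2662 0.1354]
scene cup_loose 0.85 279 281 303 247 262 [ 0.5146 -0.0245  0.0072] [ 0.492  -0.0478 -0.0026] [ 0.5386 -0.0036  0.0124]
scene stand 0.66 7762 414 521 194 356 [ 0.5222 -0.3908  0.0544] [ 0.4801 -0.4361 -0.0027] [ 0.7465 -0.2762  0.1991]
205 205 [0.6031 0.1349 0.0285]
205 217 [0.5769 0.1317 0.0421]
208 240 [0.5284 0.1185 0.0726]
203 260 [0.4896 0.1246 0.0881]
200 280 [0.4523 0.124  0.1126]
197 305 [0.4088 0.1225 0.1397]
215 290 [0.4293 0.1223 0.0045]
180 290 [0.4309 0.196  0.001 ]
187 250 [0.5135 0.1797 0.0046]
218 250 [0.5118 0.1146 0.0067]
420 232 [ 0.5363 -0.298   0.0355]
410 225 [ 0.554  -0.2849  0.0023]
300 300 [ 0.4042 -0.0527 -0.0003]
```

View pics/crop1.png

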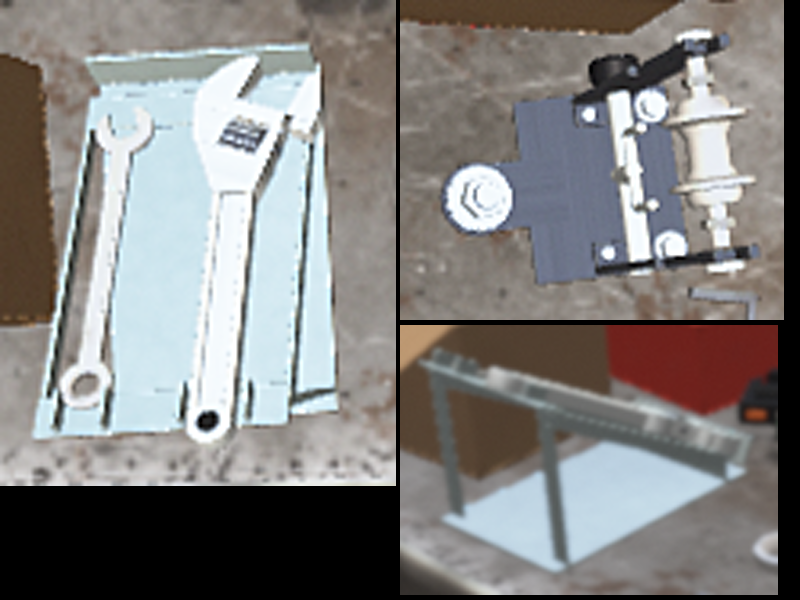

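```bash
python3 - <<'E'
from h import *
np.set_printoptions(suppress=True,precision=3,linewidth=220)
p=camera("top"); W=cloud(p)
print("cols",list(range(150,240,4)))
for v in range(200,316,4): print(v,(W[v,150:240:4,2]*1000).round().astype(int))
s=camera("scene"); W=cloud(s)
print("cols",list(range(156,284,6)))
for v in range(180,264,4): print(v,(W[v,156:284:6,2]*1000).round().astype(int))
E
```

```text
cols [150, 154, 158, 162, 166, 170, 174, 178, 182, 186, 190, 194, 198, 202, 206, 210, 214, 218, 222, 226, 230, 234, 238]
200 [ 1  1  2  2  2  3  1  4 -1  1  0  2  3  0  4  2  0  1  0  0  2  2  1]
204 [ 1  1  3  4  1  1  2  0  3  0  4 27 28 31 30 32 30 32 28 25 -2  0  2]
208 [11  3  0  1 26 24 24 25 23 23 19 23 21 18 33 32 15 16 16 13  2 -2  1]
212 [ 9  2  2  2 16 14 15 15 10 11  8  3 37 38 36 28  5  3  1 37  0  1 -1]
216 [12  2  1  1  3  1  5  3 21 22 23 22 43 42 41 25 24 26 26 43 -1  1  0]
220 [13 -1  0  1 22 26 28 33 27 30 26 45 46 46 49 48 48 30 49 49  2  0  4]
224 [16  2 -1  2 33 41 31 39 37 35 32 50 50 53 54 51 53 55 52 52  1  0  1]
228 [20  2  0  0 27 45  5 44 39  4  6 56 56 55 61 59 60 51 42 48  1  1  1]
232 [20  2  2 -1  3 47 48  7  2  2  3  4 62 62 59 61 66 48  5 41 -2  1  2]
236 [                  20                    0                    2                   45                    2                   53                   53                    3                    4                    6
                    4                    6                   66                   66     
[... 3903 characters left out ...]
1  1  2  2 56  1  2  3  2  2  3  1  3  1 -2  0 -2 -1]
236 [ 1 -1  9 -2  3  4  1  0 46  2  1  1  1  2  3  2  2  0  0 -2 -2  0]
240 [-2 -1  1  2  2  3  2  2  2 42  1  1  3  3  3  1 -1 -2 -1 -1 -3  0]
244 [-1  0  0  2  3  3  1  2  1 33  2  2  1  3  0 -1 -1  0 -3  0 -1  0]
248 [-1 -1 -1 -1  1  2  2  2  2 25  1  2  2 -1 -2 -1 -1 -1 -2 -3  0 -1]
252 [-1 -1  0  0 -1  2  3  2  2 16  2  1 -2 -1 -1  0  0 -2 -2 -1 -1  9]
256 [-2 -1 -1 -2 -1  0 -1  2  2  7  2 -1 -1 -2 -2 -2 -3  0 -1 -2 -2  8]
260 [-11  -4  -1   0  -1  -2  -2  -1   2   0  -1  -1  -1   0  -1   0   0  -1  -1  -2  -2  -2]<stdin>:5: RuntimeWarning: invalid value encountered in cast
<stdin>:8: RuntimeWarning: invalid value encountered in cast
```

```bash
cat >> h.py <<'E'
def wrench_rack(p):
    W=cloud(p); m=outline_of("wrench_grip",p)[0]["region"]
    P=W[m]; P=P[(~np.isnan(P[:,0]))&(P[:,2]>0.05)]
    return P
E
python3 - <<'E'
from h import *
np.set_printoptions(suppress=True,precision=4,linewidth=220)
p=camera("top"); W=cloud(p)
# handle rows: center of pixels standing on plane
C=[]
for v in range(244,314,2):
    r=W[v,190:216]; ok=(r[:,2]>0.06)&(np.abs(r[:,2]-np.nanmax(r[:,2]))<0.012)
    q=r[ok]; C.append([v,q[:,0].mean(),q[:,1].min(),q[:,1].max(),q[:,2].mean()])
C=np.array(C); print(C)
R=[]
for v in range(262,298,2):
    r=W[v,214:230]; ok=(r[:,2]>0.05); q=r[ok]
    if len(q): R.append([v,q[:,0].mean(),q[:,1].min(),q[:,1].max(),q[:,2].mean()])
print("rail",np.array(R))
k=C[:,0]<292; a=np.polyfit(C[k,1],(C[k,2]+C[k,3])/2,1); b=np.polyfit(C[k,1],C[k,4],1); print("yaw slope",a,"z slope",b,np.degrees(np.arctan(b[0])))
m=outline_of("wrench_grip",p)[0]["region"]; v,u=np.nonzero(m); print(v.max(),u[v==v.max()])
E
```

```text
[[244.       0.5208   0.1128   0.1359   0.0722]
 [246.       0.5168   0.1144   0.135    0.0741]
 [248.       0.5128   0.114    0.1338   0.0778]
 [250.       0.5088   0.114    0.1338   0.0798]
 [252.       0.5049   0.1142   0.1354   0.0818]
 [254.       0.5011   0.1137   0.1349   0.0833]
 [256.       0.4972   0.1135   0.1337   0.086 ]
 [258.       0.4933   0.1129   0.1327   0.0895]
 [260.       0.4895   0.1134   0.1348   0.0905]
 [262.       0.4856   0.1132   0.1343   0.0934]
 [264.       0.4819   0.1135   0.1335   0.0956]
 [266.       0.4781   0.1133   0.134    0.0966]
 [268.       0.4743   0.1128   0.1324   0.0986]
 [270.       0.4706   0.1127   0.1334   0.1017]
 [272.       0.4669   0.112    0.1328   0.104 ]
 [274.       0.4632   0.1122   0.1326   0.1056]
 [276.       0.4595   0.1119   0.1313   0.1078]
 [278.       0.4559   0.1115   0.1335   0.1104]
 [280.       0.4523   0.1122   0.1324   0.1128]
 [282.       0.4487   0.1119   0.1323   0.1139]
 [284.       0.4451   0.1114   0.1312   0.1162]
 [286.       0.4416   0.1114   0.1329   0.1193]
 [288.       0.438    0.1113   0.1332   0.12
[... 856 characters left out ...]
 0.0905   0.0882]
 [274.       0.4622   0.0879   0.0904   0.0881]
 [276.       0.4585   0.0869   0.0893   0.0928]
 [278.       0.4548   0.0871   0.0889   0.0933]
 [280.       0.4511   0.0864   0.0883   0.0961]
 [282.       0.4474   0.0862   0.0884   0.0968]
 [284.       0.4438   0.0866   0.088    0.1006]
 [286.       0.4401   0.0869   0.0892   0.1025]
 [288.       0.4366   0.0862   0.0886   0.1058]
 [290.       0.4329   0.086    0.0884   0.1069]
 [292.       0.4294   0.0858   0.0872   0.1093]
 [294.       0.4257   0.0859   0.0875   0.1092]
 [296.       0.4221   0.0854   0.087    0.1113]]
yaw slope [0.0348 0.1065] z slope [-0.5812  0.3752] -30.166180541902293
313 [196 197 198 199 200 201 202]
```

```bash
cat >> h.py <<'E'
def yaw(o=None):
    o=o or manip.get_obs(); M=Rn.from_quat(o["ee_rot"]).as_matrix(); return np.degrees(np.arctan2(M[1,0],M[0,0]))
def to(x,y,z,yw=None):
    "fractions along tool axes now to reach world TCP x,y,z,yaw(deg of tool x)"
    o=manip.get_obs(); M=Rn.from_quat(o["ee_rot"]).as_matrix()
    d=M.T@(np.array([x,y,z])-o["position"]); y0=yaw(o)
    s=0 if yw is None else -((yw-y0+180)%360-180)
    print("t",round(o["clock"],2),"pos",np.round(o["position"],4),"yaw",round(y0,2),"tilt",np.round(M[:2,2],3),"F",np.round(o["ft_force"],1),"g",round(o["grip_width"],3),"| shift",np.round(d/.15,3),"spin",round(s/30,3))
E
python3 -c "
from h import *
to(.490,.1235,.253,2)"
```

```text
t 1.8 pos [ 0.2439 -0.5755  0.2534] yaw 22.97 tilt [ 0. -0.] F [-0.3 -0.3 -0. ] g 0.999 | shift [ 3.329e+00 -3.650e+00  2.000e-03] spin 0.699
```

carry_out:
  deltas:
    - [0.3,-0.3,0,0.2,-0.28]
    - [0.6,-0.6,0,0.45,-0.28]
    - [0.85,-0.85,0,0.7,-0.28]
    - [1,-1,0,0.7,-0.28]
    - [1,-1,0,0.7,-0.28]

```text
clock: 2.42
position: [0.3249, -0.3768, 0.2538]
ee_rot: [1.0, 0.019, 0.0, 0.0]
ft_force: [0.7, -0.1, 1.3]
grip_width: 0.361
grasp_force: 0.0
```

```bash
python3 -c "
from h import *
to(.490,.1235,.2,2)"
```

```text
t 2.42 pos [ 0.3249 -0.3768  0.2538] yaw 2.2 tilt [ 0.001 -0.001] F [ 0.7 -0.1  1.3] g 0.361 | shift [ 1.228 -3.291  0.358] spin 0.007
```

carry_out:
  deltas:
    - [0.28,-0.3,0,0,-0.28]
    - [0.5,-0.65,0,0,-0.28]
    - [0.6,-1,0,0,-0.28]

```text
clock: 2.8
position: [0.4094, -0.2248, 0.2533]
ee_rot: [1.0, 0.017, 0.0, -0.0]
ft_force: [1.1, 0.2, -0.7]
grip_width: 0.358
grasp_force: 0.0
```

carry_out:
  deltas:
    - [0.2,-0.4,0,0,-0.28]
    - [0.3,-0.75,0,0,-0.28]
    - [0.4,-1,0,0,-0.28]

```text
clock: 3.18
position: [0.4637, -0.0722, 0.2536]
ee_rot: [1.0, 0.018, 0.0, 0.0]
ft_force: [-0.1, -0.8, -0.3]
grip_width: 0.36
grasp_force: 0.0
```

carry_out:
  deltas:
    - [0.1,-0.4,0,0,-0.28]
    - [0.2,-0.75,0,0,-0.28]
    - [0.2,-1,0,0,-0.28]
    - [0.2,-1,0,0,-0.28]

```text
clock: 3.68
position: [0.4881, 0.0793, 0.2534]
ee_rot: [1.0, 0.019, 0.0, -0.001]
ft_force: [0.5, -0.6, -0.3]
grip_width: 0.36
grasp_force: 0.0
```

```bash
python3 -c "
from h import *
to(.490,.1235,.087,2)"
```

```text
t 3.67 pos [0.4881 0.0793 0.2534] yaw 2.2 tilt [0.    0.001] F [ 0.5 -0.6 -0.3] g 0.36 | shift [ 0.024 -0.292  1.11 ] spin 0.007
```

Move over the handle, and check from the top camera before going down.

carry_out:
  deltas:
    - [0.02,-0.29,0,0,-0.28]
    - [0.02,-0.29,0.4,0,-0.28]
    - [0.02,-0.29,0.55,0,-0.28]
    - [0.02,-0.29,0.55,0,-0.28]

```text
clock: 4.18
position: [0.489, 0.1187, 0.1693]
ee_rot: [1.0, 0.016, -0.002, 0.0]
ft_force: [-0.3, -0.2, 0.9]
grip_width: 0.364
grasp_force: 0.0
```

```bash
python3 -c "
from h import *
to(.490,.1235,.087,2)
s=camera('scene'); save(s,'s1.png',(130,110,330,270),4)"
```

```text
t 4.17 pos [0.489  0.1187 0.1693] yaw 1.85 tilt [-0.003 -0.001] F [-0.3 -0.2  0.9] g 0.364 | shift [ 0.009 -0.032  0.549] spin -0.005
```

View pics/s1.png

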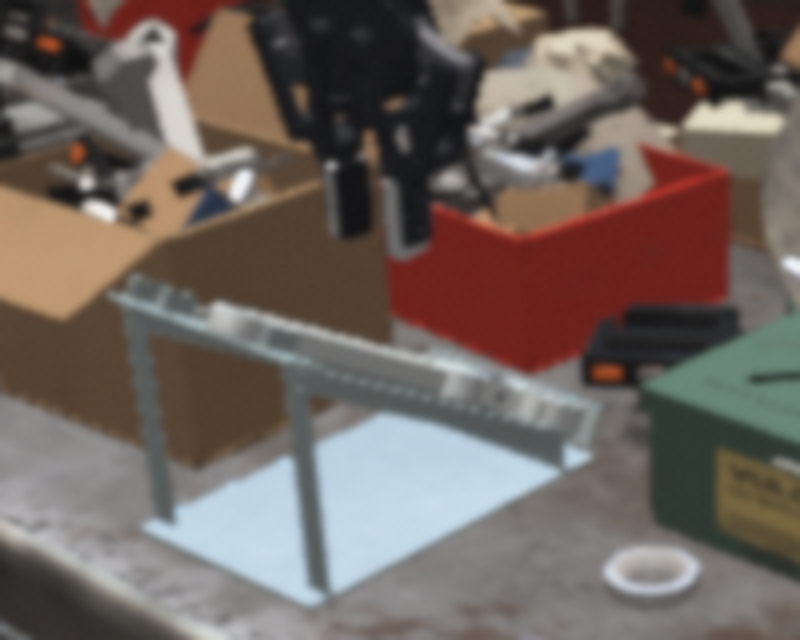

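carry_out:
  deltas:
    - [0.01,-0.03,0,0,-0.28]
    - [0.01,-0.03,0.2,0,-0.28]
    - [0.01,-0.03,0.35,0,-0.28]
    - [0.01,-0.03,0.45,0,-0.28]
    - [0.01,-0.03,0.55,0,-0.28]
    - [0.01,-0.03,0.55,0,-0.28]

```text
clock: 4.97
position: [0.4905, 0.1251, 0.0878]
ee_rot: [1.0, 0.017, -0.001, 0.0]
ft_force: [1.0, 0.4, -0.2]
grip_width: 0.362
grasp_force: 0.0
```

```bash
python3 -c "
from h import *
to(.490,.1235,.087,2)"
```

```text
t 4.97 pos [0.4905 0.1251 0.0878] yaw 1.97 tilt [-0.001 -0.   ] F [ 1.   0.4 -0.2] g 0.362 | shift [-0.004  0.011  0.005] spin -0.001
```

carry_out:
  deltas:
    - [0,0.01,0,0,-1]
    - [0,0.01,0,0,-1]
    - [0,0.01,0,0,-1]
    - [0,0.01,0,0,-1]
  force: 80

```text
clock: 5.48
position: [0.4912, 0.1237, 0.0888]
ee_rot: [1.0, 0.017, 0.0, 0.0]
ft_force: [-1.4, 0.6, 3.4]
grip_width: 0.242
grasp_force: 79.1
```

carry_out:
  deltas:
    - [0,0,-0.1,0,-1]
    - [0,0,-0.3,0,-1]
    - [0,0,-0.6,0,-1]
    - [0,0,-0.9,0,-1]
    - [0,0,-0.9,0,-1]

```text
clock: 6.1
position: [0.4921, 0.1244, 0.2271]
ee_rot: [1.0, 0.017, 0.003, -0.0]
ft_force: [-0.8, -1.2, -5.7]
grip_width: 0.237
grasp_force: 78.9
```

```bash
python3 -c "
from h import *
to(.450,-.14,.22,-45)
s=camera('scene'); save(s,'s2.png',(130,80,330,240),4)"
```

```text
t 6.1 pos [0.4921 0.1244 0.2271] yaw 1.97 tilt [0.006 0.   ] F [-0.8 -1.2 -5.7] g 0.237 | shift [-0.342  1.752  0.045] spin 1.566
```

View pics/s2.png

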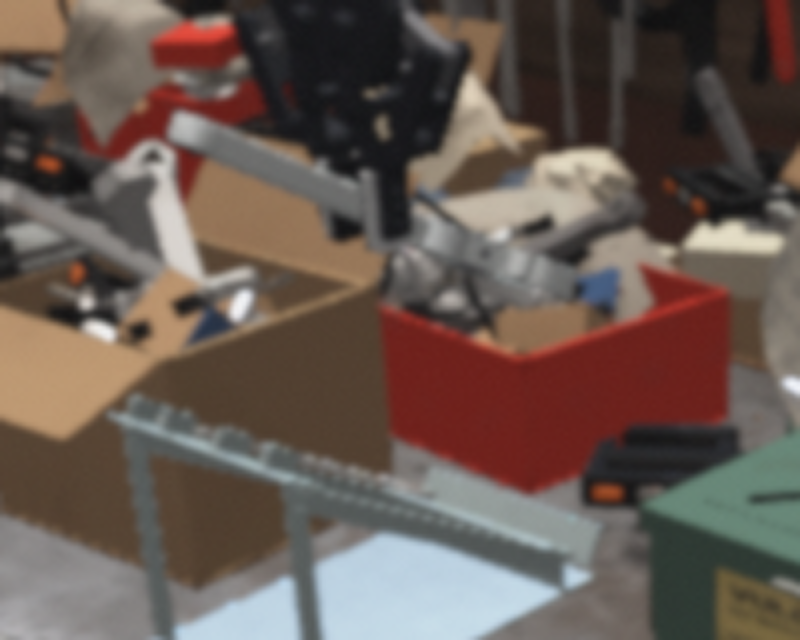

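carry_out:
  deltas:
    - [-0.1,0.3,0,0.3,-1]
    - [-0.25,0.6,0,0.6,-1]
    - [-0.34,0.9,0,0.9,-1]
    - [-0.34,1,0,1,-1]
    - [-0.34,1,0,1,-1]

```text
clock: 6.78
position: [0.4444, -0.0286, 0.2223]
ee_rot: [0.97, -0.243, -0.001, 0.0]
ft_force: [0.1, 0.7, -4.7]
grip_width: 0.238
grasp_force: 79.5
```

```bash
python3 -c "
from h import *
to(.450,-.14,.1,-45)"
```

```text
t 6.78 pos [ 0.4444 -0.0286  0.2223] yaw -28.1 tilt [-0.002  0.   ] F [ 0.1  0.7 -4.7] g 0.238 | shift [0.384 0.637 0.815] spin 0.563
```

carry_out:
  deltas:
    - [0.15,0.25,0,0.3,-1]
    - [0.3,0.5,0,0.56,-1]
    - [0.38,0.64,0.2,0.56,-1]
    - [0.38,0.64,0.5,0.56,-1]
    - [0.38,0.64,0.8,0.56,-1]
    - [0.38,0.64,0.8,0.56,-1]

```text
clock: 7.52
position: [0.4481, -0.1372, 0.1002]
ee_rot: [0.925, -0.38, -0.004, -0.0]
ft_force: [1.0, -0.0, -4.2]
grip_width: 0.242
grasp_force: 79.8
```

```bash
python3 - <<'E'
from h import *
to(.450,-.14,.035,-45)
p=camera('top'); W=cloud(p); save(p,'t2.png',(200,130,460,330),3)
E
```

```text
t 7.53 pos [ 0.4481 -0.1372  0.1002] yaw -44.63 tilt [-0.007  0.004] F [ 1.  -0.  -4.2] g 0.242 | shift [0.025 0.004 0.435] spin 0.012
```

View pics/t2.png

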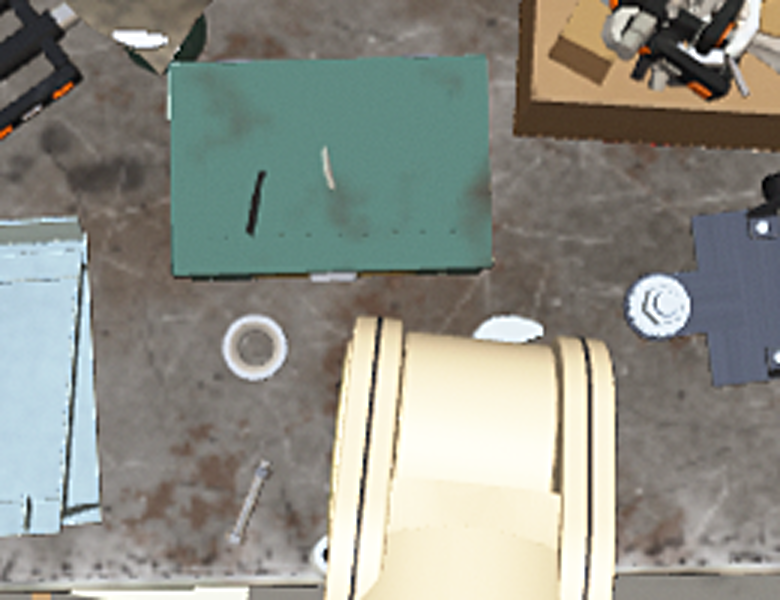

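carry_out:
  deltas:
    - [0,0,0.05,0,-1]
    - [0,0,0.1,0,-1]
    - [0,0,0.15,0,-1]
    - [0,0,0.2,0,-1]
    - [0,0,0.25,0,-1]
  force: 25

```text
clock: 8.2
position: [0.4504, -0.139, 0.066]
ee_rot: [0.925, -0.381, -0.0, -0.0]
ft_force: [-7.0, 5.3, 8.7]
grip_width: 0.24
grasp_force: 80.7
```

carry_out:
  deltas:
    - [0,0,0.05,0,-1]
    - [0,0,0.1,0,-1]
    - [0,0,0.15,0,-1]
    - [0,0,0.2,0,-1]
    - [0,0,0.2,0,-1]
  force: 25

```text
clock: 8.82
position: [0.4506, -0.1393, 0.0359]
ee_rot: [0.925, -0.381, 0.0, -0.0]
ft_force: [-2.6, 2.3, 3.4]
grip_width: 0.241
grasp_force: 77.7
```

```bash
python3 - <<'E'
from h import *
to(.450,-.14,.026,-45)
p=camera('scene'); save(p,'s3.png',(260,190,420,310),5)
E
```

```text
t 8.82 pos [ 0.4506 -0.1393  0.0359] yaw -44.8 tilt [ 0.001 -0.   ] F [-2.6  2.3  3.4] g 0.241 | shift [0.    0.007 0.066] spin 0.007
```

View pics/s3.png

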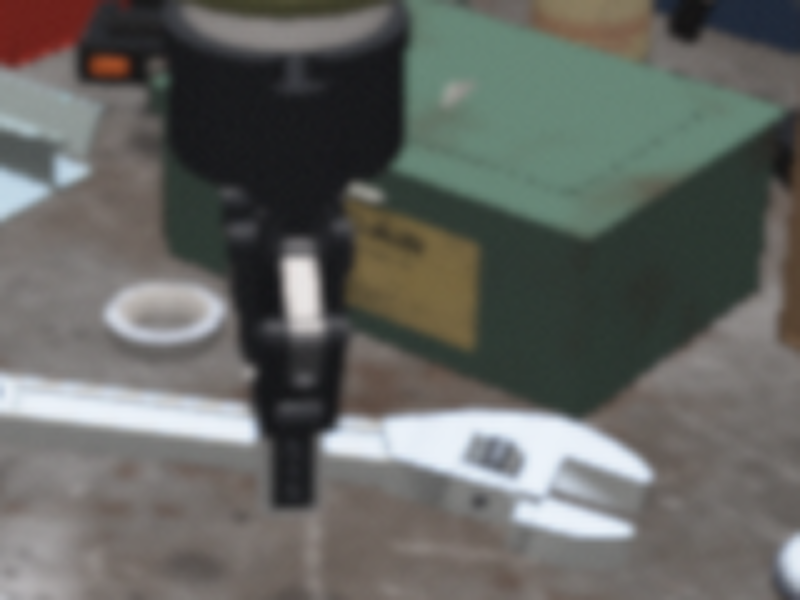

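carry_out:
  deltas:
    - [0,0,0.06,0,-1]
    - [0,0,0.06,0,-0.3]
    - [0,0,0.06,0,-0.3]
    - [0,0,0.06,0,-0.3]
    - [0,0,0.07,0,-0.3]
    - [0,0,0.07,0,-1]
    - [0,0,0.07,0,-1]
    - [0,0,0.07,0,-1]
  force: 100

```text
clock: 9.88
position: [0.4503, -0.1395, 0.0257]
ee_rot: [0.924, -0.381, 0.0, 0.0]
ft_force: [-2.5, -0.4, 6.6]
grip_width: 0.22
grasp_force: 97.8
```

```bash
python3 - <<'E'
from h import *
obs()
to(.450,-.14,.1,-45)
E
```

```text
{'clock': 9.875, 'joint_pos': [0.584, 0.302, -0.417, 2.058, 0.167, 0.813, -2.285], 'position': [0.45, -0.14, 0.026], 'ee_rot': [0.924, -0.381, 0.0, 0.0], 'ft_force': [-2.525, -0.412, 6.606], 'grasp_force': 97.838, 'grip_width': 0.22}
t 9.88 pos [ 0.4503 -0.1395  0.0257] yaw -44.82 tilt [ 0. -0.] F [-2.5 -0.4  6.6] g 0.22 | shift [ 0.001  0.004 -0.496] spin 0.006
```

```bash
cat > nut.py <<'E'
from h import *
from scipy.optimize import minimize
np.set_printoptions(suppress=True,precision=4)
D=[];p0=None
for i in range(6):
    p=camera("top"); D.append(p["depth"])
D=np.array(D); D[D<=0]=np.nan; p["depth"]=np.nanmedian(D,0)
W=cloud(p)
c=proj(p,np.array([.53,-.305,.025])).round().astype(int); print(c)
S=W[c[1]-16:c[1]+17,c[0]-16:c[0]+17]; 
print((S[6:28,5:29,2]*1000).round())
im=p["img"][c[1]-16:c[1]+17,c[0]-16:c[0]+17]
cv2.imwrite("pics/nut.png",cv2.resize(im[:,:,::-1],None,fx=16,fy=16,interpolation=cv2.INTER_CUBIC))
# model: pixel rays; label = ray meets top face hex at z=.025 (or stud). soft hex
P=S.reshape(-1,3); C=-np.array(p["R"]).T@p["t"]
lab=np.clip((P[:,2]-.010)/.015,0,1); 
d=P-C; Q=C+d*((.025-C[2])/d[:,2])[:,None]
rr=np.hypot(Q[:,0]-.53,Q[:,1]+.302)<.022
g=(im.reshape(-1,3).mean(1))
def hexd(q,x,a=.012):
    r=q[:,:2]-x[:2]; ang=x[2]+np.radians(30+60*np.arange(6))
    return (r@np.stack([np.cos(ang),np.sin(ang)])).max(1)-a
def cost(x): 
    m=1/(1+np.exp(hexd(Q[rr],x)/.0008)); return ((m-lab[rr])**2).sum()
for t in range(0,60,10):
    r=minimize(cost,[.53,-.303,np.radians(t)],method="Nelder-Mead",options=dict(initial_simplex=np.array([.53,-.303,np.radians(t)])+np.array([[0,0,0],[.004,0,0],[0,.004,0],[0,0,.15]])))
    print(t,round(r.fun,3),r.x[:2],round(np.degrees(r.x[2])%60,1))
E
python3 nut.py
```

```text
[422 235]
[[ 6.  8.  9. 12. 10. 11. 10.  9. 10. 12. 11. 26. 25. 11. 10.  9.  6.  6.
   5.  5.  5.  6.  6.  6.]
 [ 6.  9. 11. 12. 10. 10.  9. 25. 25. 25. 27. 26. 25. 25. 10. 10.  8.  5.
   8.  7.  4.  5.  7.  7.]
 [10. 10. 11. 10. 14. 23. 25. 27. 25. 27. 33. 35. 32. 25. 25. 11. 10. 11.
   6.  6.  6.  6.  6.  5.]
 [10. 11. 11. 11. 15. 25. 26. 27. 33. 34. 34. 36. 35. 34. 27. 26. 10. 11.
   5.  6.  6.  5.  6.  6.]
 [12.  9. 11.  9. 17. 25. 27. 29. 34. 33. 35. 35. 36. 34. 34. 26. 26. 11.
   8.  5.  5.  7.  6.  6.]
 [10. 11. 10. 12. 20. 26. 25. 32. 34. 35. 35. 35. 34. 35. 35. 32. 27. 11.
  10.  6.  5.  5.  5.  6.]
 [12. 11. 11. 12. 23. 25. 27. 32. 35. 33. 35. 34. 34. 34. 34. 32. 25. 11.
  10.  6.  5.  6.  6.  5.]
 [10. 10. 12. 16. 25. 27. 27. 30. 35. 34. 33. 34. 35. 35. 34. 26. 24. 10.
   8.  6.  6.  5.  4.  5.]
 [10. 10. 11. 18. 24. 25. 25. 28. 33. 35. 35. 35. 34. 35. 34. 27. 11. 11.
   8.  6.  5.  6.  6.  5.]
 [10. 11. 10. 12. 20. 25. 26. 26. 29. 32. 34. 35. 35. 35. 26. 25. 10. 11.
   7.  5.  6.  5.  5.  7.]
 [10. 11. 10. 11. 11. 21. 25. 26. 24. 24. 28. 29. 26. 27. 27. 26. 12. 11.
   8. 
[... 623 characters left out ...]
1.]
 [-0.  1.  0.  7.  5.  6.  6.  6.  6.  6.  5.  5.  6.  6.  0. -1.  0.  1.
   0.  1.  0. -1.  1.  1.]
 [-1.  0.  1.  0.  0.  2.  5.  7.  5.  5.  5.  6.  0.  1.  0.  0.  0. -1.
   0.  1.  0.  1.  1.  1.]
 [ 0.  2.  0.  1. -0.  1. -0.  1. -1.  1. -1. -1. -1. -0. -0.  1.  1. -1.
   0. -1.  0.  1.  2.  2.]
 [ 1.  1. -0.  0.  1. -0.  1.  1.  1.  2.  0.  2. -1.  1. -0. -0.  1.  0.
   0.  1. -0.  2.  1.  0.]
 [ 1.  1.  1.  1.  1. -0.  0.  1.  1.  1. -0.  1.  1.  0.  1. -0.  0.  1.
   1.  1.  2.  0.  2.  1.]]
0 5.673 [ 0.5387 -0.3021] 43.3
10 5.673 [ 0.5387 -0.3021] 43.3
20 5.673 [ 0.5387 -0.3021] 43.3
30 5.673 [ 0.5387 -0.3021] 43.3
40 5.673 [ 0.5387 -0.3021] 43.3
50 5.673 [ 0.5387 -0.3021] 43.3
```

View pics/nut.png

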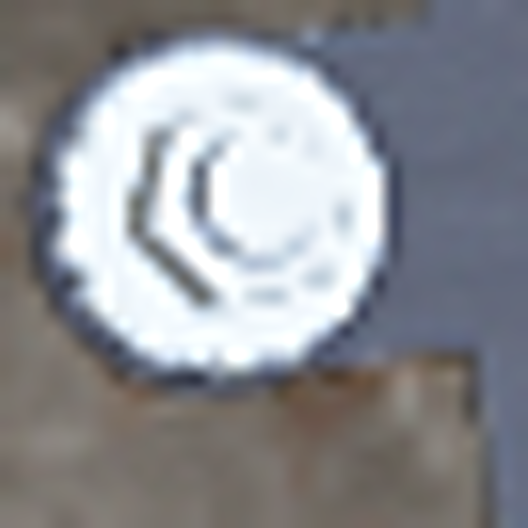

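```bash
cat >> h.py <<'E'
def onz(p,u,v,z):
    C=-np.array(p["R"]).T@p["t"]; d=np.array(p["R"]).T@np.array([(u-p["cx"])/f(p),(v-p["cy"])/f(p),1]); return C+d*(z-C[2])/d[2]
def mouthframe(X,o=None,off=(0,0)):
    "world xy -> mouth axes xy, assuming grip point at TCP (+off in tool x)"
    o=o or manip.get_obs(); M=Rn.from_quat(o["ee_rot"]).as_matrix()
    r=np.asarray(X)[...,:2]-o["position"][:2]; a=np.radians(yaw(o))
    h=r@[np.cos(a),np.sin(a)]; n=r@[-np.sin(a),np.cos(a)]
    return np.stack([h*.924-n*.383-.102, h*.383+n*.924-.028],-1)
E
python3 - <<'E'
from h import *
np.set_printoptions(suppress=True,precision=4)
s=camera("scene")
for n,u,v,z in[("worm",493,452,.0165),("wormTL",470,430,.015),("wormBR",522,475,.015),("fixtip",652,472,.015),("movtip",632,527,.015),("throatfix",566,458,.015),("throatmov",550,497,.015),("worm2",493,452,.018)]:
    print(n,mouthframe(onz(s,260+u/5,190+v/5,z)))
# extents from cloud
m=outline_of("wrench_grip",s)[0]["region"]; W=cloud(s); P=W[m]; P=P[(P[:,2]>.009)&(P[:,2]<.022)]
o=manip.get_obs(); a=np.radians(yaw(o)); r=P[:,:2]-o["position"][:2]
h=r@[np.cos(a),np.sin(a)]; n=r@[-np.sin(a),np.cos(a)]
print("along h",np.percentile(h,[0,1,2,98,99,100])); k=h<-.03; print("handle lateral",n[k].min(),n[k].max(), "fit",np.polyfit(h[k],n[k],1))
Q=mouthframe(P); k=h>.04
print("mouth x,y range",Q[k].min(0),Q[k].max(0),"z",np.median(P[k&(Q[:,0]<0),2]) if 0 else np.median(P[k,2]), np.median(P[h<-.05,2]))
E
```

```text
worm [-0.0386  0.008 ]
wormTL [-0.0497  0.0216]
wormBR [-0.0265 -0.0008]
fixtip [0.015  0.0138]
movtip [ 0.0142 -0.0203]
throatfix [-0.0144  0.0139]
throatmov [-0.0149 -0.011 ]
worm2 [-0.0381  0.0057]
along h [-0.1147 -0.1098 -0.1064  0.1156  0.1181  0.1229]
handle lateral -0.014912888867821352 0.01017301594924563 fit [ 0.036  -0.0004]
mouth x,y range [-0.069  -0.0395] [0.0129 0.0329] z 0.015825556706092474 0.011230977940601706
```

carry_out:
  deltas:
    - [0,0,-0.2,0,-1]
    - [0,0,-0.5,0,-1]
    - [0,0,-0.8,0,-1]
    - [0.15,0.2,-0.85,-0.3,-1]
    - [0.35,0.45,-0.85,-0.6,-1]
    - [0.55,0.7,-0.85,-0.9,-1]
    - [0.65,0.84,-0.85,-1,-1]
    - [0.65,0.84,-0.85,-1,-1]

```text
clock: 11.28
position: [0.4289, -0.2996, 0.1518]
ee_rot: [0.991, -0.131, -0.001, -0.0]
ft_force: [-0.0, 0.7, -4.5]
grip_width: 0.221
grasp_force: 99.5
```

```bash
python3 - <<'E'
from h import *
to(.4306,-.2989,.095,5.8)
E
```

```text
t 11.28 pos [ 0.4289 -0.2996  0.1518] yaw -15.04 tilt [-0.002  0.001] F [-0.   0.7 -4.5] g 0.221 | shift [ 0.011 -0.007  0.379] spin -0.695
```

carry_out:
  deltas:
    - [0.01,-0.01,0,-0.3,-1]
    - [0.01,-0.01,0.1,-0.6,-1]
    - [0.01,-0.01,0.3,-0.69,-1]
    - [0.01,-0.01,0.38,-0.69,-1]
    - [0.01,-0.01,0.38,-0.69,-1]

```text
clock: 11.9
position: [0.432, -0.2957, 0.0952]
ee_rot: [0.999, 0.051, -0.001, -0.001]
ft_force: [-0.1, -0.1, -4.9]
grip_width: 0.225
grasp_force: 99.4
```

```bash
python3 - <<'E'
from h import *
to(.4306,-.2989,.034,5.8)
t=camera("top"); s=camera("scene")
A=cv2.resize(t["img"][190:290,360:460,::-1],None,fx=4,fy=4,interpolation=cv2.INTER_CUBIC)
B=cv2.resize(s["img"][230:330,380:480,::-1],None,fx=4,fy=4,interpolation=cv2.INTER_CUBIC)
cv2.imwrite("pics/hov.png",np.hstack([A,B]))
np.savez("hov.npz",t=t["depth"],s=s["depth"])
E
```

```text
t 11.9 pos [ 0.432  -0.2957  0.0952] yaw 5.82 tilt [-0.002  0.001] F [-0.1 -0.1 -4.9] g 0.225 | shift [-0.011  0.021  0.408] spin 0.001
```

View pics/hov.png

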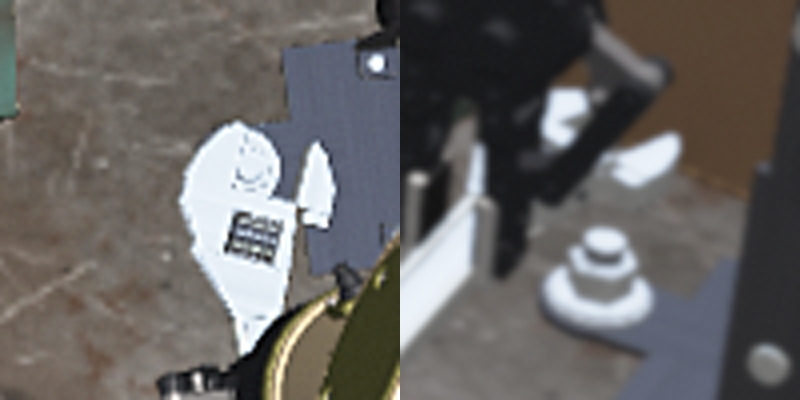

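```bash
cat > mouth.py <<'E'
from h import *
np.set_printoptions(suppress=True,precision=1,linewidth=200)
def run(zlo,zhi,nshots=4):
    D=[]
    for i in range(nshots): t=camera("top"); D.append(t["depth"])
    D=np.array(D); D[D<=0]=np.nan; t["depth"]=np.nanmedian(D,0)
    W=cloud(t); P=W[(W[...,2]>zlo)&(W[...,2]<zhi)]; Q=mouthframe(P)*1e3
    k=(Q[:,0]>-75)&(Q[:,0]<35)&(np.abs(Q[:,1])<50); Q=Q[k]; P=P[k]
    A=np.c_[P[:,:2],np.ones(len(P))]; c=np.linalg.lstsq(A,P[:,2],rcond=None)[0]; print("plane slope deg",np.degrees(c[:2]),"z at",P[:,2].mean())
    for x in range(-22,28,2):
        y=np.sort(Q[(Q[:,0]>=x-1.2)&(Q[:,0]<x+1.2),1])
        if len(y)<2: continue
        g=np.diff(y); i=g.argmax(); print(x,"y",y[0],y[-1],"gap %.1f..%.1f w %.1f"%(y[i],y[i+1],g[i]))
    for y0 in (-8,-4,0,4,8):
        x=Q[np.abs(Q[:,1]-y0)<1.5,0]; print("throat at y",y0,x[x<5].max())
    return t,W
if __name__=="__main__": run(.07,.1)
E
python3 mouth.py
```

```text
plane slope deg [ 0.8 -0.1] z at 0.08795800764774003
-22 y -35.89280107779994 33.34488566133767 gap -24.7..-20.9 w 3.8
-20 y -35.49889646682842 33.65622587334545 gap -24.8..-19.8 w 4.9
-18 y -35.03793890273227 33.32034015891973 gap -7.3..-1.7 w 5.6
-16 y -36.08065113353935 32.60568880387496 gap -19.9..12.6 w 32.5
-14 y -35.75964931326165 32.60568880387496 gap -19.9..12.9 w 32.8
-12 y -35.52607250868623 32.00293873713202 gap -19.7..13.5 w 33.3
-10 y -34.3894907791953 32.00293873713202 gap -19.7..12.3 w 32.0
-8 y -35.757330145447035 30.600804927200393 gap -19.8..12.7 w 32.5
-6 y -35.757330145447035 31.065779747109406 gap -19.6..13.4 w 32.9
-4 y -33.0114982248621 29.468511903869366 gap -19.6..11.6 w 31.1
-2 y -32.52075373444793 29.468511903869366 gap -19.8..12.2 w 32.0
0 y -31.965334467967107 28.323304554377945 gap -19.8..13.1 w 32.9
2 y -31.647805085280325 26.739891768595616 gap -19.6..13.3 w 33.0
4 y -29.363332752217797 25.040511386996563 gap -19.8..11.5 w 31.3
6 y -28.877005759538434 23.97065466989769 gap -19.8..12.5 w 32.3
8 y -28.48305660314725 20.97052341710407 gap -19.5..12.8 w 32.3
10 y -25.53355319705738 20.97052341710407 gap -19.5..13.5 w 33.0
12 y -23.005561465417127 16.153478713202304 gap -19.9..13.5 w 33.4
throat at y -8 -17.946956372979592
throat at y -4 -19.249037200402594
throat at y 0 -18.779619058900757
throat at y 4 -17.824326665263914
throat at y 8 -18.851004648215806
```

carry_out:
  deltas:
    - [0.01,0.015,0,0,-1]
    - [0.01,0.015,0.1,0,-1]
    - [0.01,0.015,0.2,0,-1]
    - [0.01,0.015,0.27,0,-1]
    - [0.01,0.015,0.32,0,-1]
    - [0.01,0.015,0.34,0,-1]
    - [0.01,0.015,0.34,0,-1]

```text
clock: 13.08
position: [0.4341, -0.2986, 0.0448]
ee_rot: [0.999, 0.051, 0.0, 0.0]
ft_force: [-0.1, 0.6, -5.5]
grip_width: 0.225
grasp_force: 99.6
```

```bash
python3 - <<'E'
from h import *
to(.4340,-.2979,.0327,5.8)
E
```

```text
t 13.07 pos [ 0.4341 -0.2986  0.0448] yaw 5.87 tilt [ 0. -0.] F [-0.1  0.6 -5.5] g 0.225 | shift [-0.    -0.005  0.081] spin 0.002
```

carry_out:
  deltas:
    - [0,0,0.03,0,-1]
    - [0,0,0.05,0,-1]
    - [0,0,0.07,0,-1]
    - [0,0,0.08,0,-1]
    - [0,0,0.08,0,-1]

```text
clock: 13.7
position: [0.4341, -0.2987, 0.0329]
ee_rot: [0.999, 0.051, -0.0, 0.0]
ft_force: [0.1, 0.5, -3.2]
grip_width: 0.225
grasp_force: 99.8
```

```bash
python3 - <<'E'
from h import *
to(.4340,-.2979,.0327,5.8)
from mouth import run
t,W=run(.017,.0315,3)
E
```

```text
t 13.7 pos [ 0.4341 -0.2987  0.0329] yaw 5.86 tilt [-0. -0.] F [ 0.1  0.5 -3.2] g 0.225 | shift [ 0.    -0.005  0.001] spin 0.002
plane slope deg [0.8 0.6] z at 0.02486292457857344
-22 y -36.48149200553392 32.36529642733652 gap -25.1..-20.1 w 5.0
-20 y -36.517309168621686 33.14913450332796 gap -25.3..-19.1 w 6.2
-18 y -35.867225419993 33.382891388075166 gap 4.3..10.4 w 6.1
-16 y -34.78148536853144 31.9107249936961 gap -20.1..12.9 w 33.0
-14 y -35.971830379816524 31.90742878808517 gap -20.0..-0.6 w 19.4
-12 y -35.97933667371013 31.90742878808517 gap -19.8..-6.5 w 13.3
-10 y -35.31657201626927 31.26907458742695 gap -20.9..-7.8 w 13.1
-8 y -34.755153617225226 31.26907458742695 gap -19.7..-11.8 w 7.9
-6 y -33.79886119872671 30.171407346753035 gap -8.7..4.2 w 12.9
-4 y -34.129721821135234 30.11495381941482 gap -10.7..5.0 w 15.7
-2 y -33.27374991466655 28.2943050523542 gap -11.9..5.5 w 17.4
0 y -30.71875728655014 26.78749459335247 gap -12.3..6.9 w 19.2
2 y -30.058098886728867 26.78749459335247 gap -13.2..6.2 w 19.4
4 y -29.53962896247871 24.64152548209813 gap -12.5..6.0 w 18.5
6 y -29.19680531650522 23.635642764987896 gap -10.0..3.0 w 13.1
8 y -28.90999765459885 21.51578738882187 gap -19.9..-9.8 w 10.2
10 y -26.27123612214787 17.67354230283624 gap -19.5..-7.2 w 12.3
12 y -26.27123612214787 16.412642532986997 gap -20.0..-4.8 w 15.2
throat at y -8 -7.033462492626125
throat at y -4 -8.314337695871519
throat at y 0 -8.9047837271459
throat at y 4 -2.7425338510926323
throat at y 8 3.2150944620575466
```

carry_out:
  deltas:
    - [0,0,0,0,-0.35]
    - [0,0,0,0,-0.35]
    - [0,0,0,0,-0.35]
    - [0,0,-0.3,0,-0.35]
    - [0,0,-0.5,0,-0.8]
    - [-0.2,0,-0.5,0,-1]
    - [-0.3,0,-0.5,0,-1]

```text
clock: 14.72
position: [0.3882, -0.3036, 0.108]
ee_rot: [0.999, 0.051, -0.0, 0.0]
ft_force: [0.1, 0.5, -0.3]
grip_width: 0.001
grasp_force: 0.0
```

```bash
cat > pose.py <<'E'
from h import *
np.set_printoptions(suppress=True,precision=4,linewidth=200)
def look(n=3):
    D=[]
    for i in range(n): t=camera("top"); D.append(t["depth"])
    D=np.array(D); D[D<=0]=np.nan; t["depth"]=np.nanmedian(D,0); return t,cloud(t)
def dark(t,W,c=(.5,-.29)):
    # dark worm pixels inside head
    g=t["img"].mean(2); k=(np.hypot(W[...,0]-c[0],W[...,1]-c[1])<.022)&(W[...,2]>.019)&(g<140)
    P=W[k]; return P,k
E
python3 - <<'E'
from pose import *
to(.434,-.2987,.1,5.8)
t,W=look()
P,k=dark(t,W); print(k.sum(),np.median(P,0),P.mean(0),np.percentile(P,[3,97],axis=0))
v,u=np.nonzero(k); print(u.min(),u.max(),v.min(),v.max())
save(t,"t3.png",(380,190,460,290),6)
# head plane
x=np.array([.958,-.287]); c=np.array([.5387,-.3021])
r=W[...,:2]-c; hx=r@x; hy=r@np.array([.287,.958])
k2=(W[...,2]>.012)&(W[...,2]<.032)&(hx<-.018)&(hx>-.07)&(np.abs(hy)<.03); Q=W[k2]
cc=np.linalg.lstsq(np.c_[hx[k2],hy[k2],np.ones(k2.sum())],Q[:,2],rcond=None)[0]; print("head plane z=",cc,"z at worm",cc@[-.037,-.004,1])
E
```

```text
t 14.72 pos [ 0.3882 -0.3036  0.108 ] yaw 5.81 tilt [-0.    -0.001] F [ 0.1  0.5 -0.3] g 0.001 | shift [ 0.307 -0.001  0.053] spin 0.0
69 [ 0.5024 -0.2931  0.0244] [ 0.5019 -0.294   0.0241] [[ 0.4925 -0.3055  0.0197]
 [ 0.5113 -0.2835  0.0278]]
412 424 244 255
head plane z= [0.0678 0.0098 0.0265] z at worm 0.0239396310779059
```

View pics/t3.png

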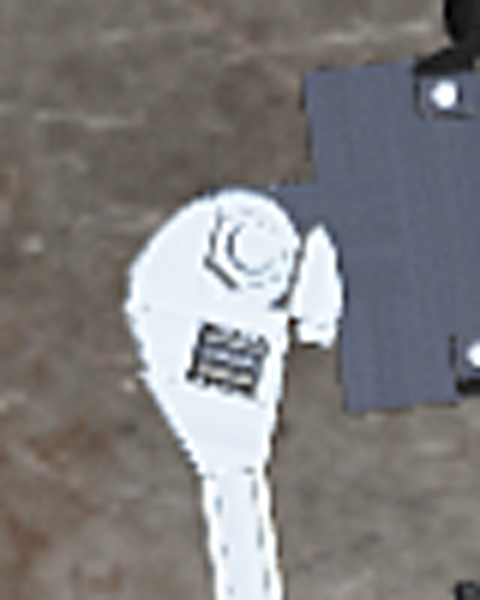

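```bash
python3 - <<'E'
from h import *
to(.4945,-.2915,.058,-16.7)
E
```

```text
t 14.88 pos [ 0.389  -0.3034  0.1077] yaw 5.8 tilt [-0. -0.] F [1.  0.6 0.5] g -0.003 | shift [ 0.708 -0.008  0.331] spin 0.75
```

carry_out:
  deltas:
    - [0.3,0,0,0.3,-1]
    - [0.6,-0.01,0,0.6,-1]
    - [0.71,-0.01,0,0.75,-1]
    - [0.71,-0.01,0.2,0.75,-1]
    - [0.71,-0.01,0.33,0.75,-1]
    - [0.71,-0.01,0.33,0.75,-1]

```text
clock: 15.62
position: [0.4942, -0.2901, 0.0565]
ee_rot: [0.99, -0.145, -0.002, -0.001]
ft_force: [0.1, 0.0, 0.4]
grip_width: -0.005
grasp_force: 0.0
```

carry_out:
  deltas:
    - [0,0,0.02,0,-1]
    - [0,0,0.04,0,-1]
    - [0,0,0.055,0,-1]
    - [0,0,0.065,0,-1]
    - [0,0,0.065,0,-1]

```text
clock: 16.25
position: [0.495, -0.2909, 0.0486]
ee_rot: [0.989, -0.145, -0.0, 0.0]
ft_force: [-0.5, -0.2, 0.2]
grip_width: -0.001
grasp_force: 0.0
```

```bash
python3 - <<'E'
from h import *
to(.4945,-.2915,.0465,-16.7)
E
```

```text
t 16.25 pos [ 0.495  -0.2909  0.0486] yaw -16.64 tilt [-0. -0.] F [-0.5 -0.2  0.2] g -0.001 | shift [-0.002  0.005  0.014] spin 0.002
```

carry_out:
  deltas:
    - [0,0,0.01,0,-1]
    - [0,0,0.015,0,-1]
    - [0,0,0.02,0,-1]
    - [0,0,0.02,0,-1]

```text
clock: 16.75
position: [0.496, -0.291, 0.0475]
ee_rot: [0.989, -0.145, 0.001, 0.0]
ft_force: [-4.5, 2.6, 18.2]
grip_width: -0.004
grasp_force: 8.5
```

carry_out:
  deltas:
    - [0.03,0,0,0,-1]
    - [0.06,0,0,0,-1]
    - [0.09,0,0,0,-1]
    - [0.11,0,0,0,-1]
    - [0.11,0,0,0,-1]

```text
clock: 17.38
position: [0.5124, -0.2958, 0.0472]
ee_rot: [0.99, -0.144, 0.001, 0.0]
ft_force: [0.1, 0.8, 12.5]
grip_width: 0.001
grasp_force: 5.2
```

```bash
python3 - <<'E'
from h import *
to(.4945,-.2915,.0465,-16.7)
E
```

```text
t 17.38 pos [ 0.5124 -0.2958  0.0472] yaw -16.62 tilt [ 0.003 -0.001] F [ 0.1  0.8 12.5] g 0.001 | shift [-0.122  0.007  0.004] spin 0.003
```

Lift clear, go back behind, and measure the mouth's gap.

carry_out:
  deltas:
    - [0,0,-0.1,0,-1]
    - [-0.2,0,-0.3,0,-1]
    - [-0.6,0,-0.4,0,-1]
    - [-0.8,0,-0.4,0,-1]
    - [-0.8,0,-0.4,0,-1]

```text
clock: 18.0
position: [0.3941, -0.2613, 0.1064]
ee_rot: [0.989, -0.145, -0.0, 0.001]
ft_force: [0.1, -0.9, 0.0]
grip_width: -0.001
grasp_force: 0.0
```

```bash
cat > gap.py <<'E'
from pose import *
def gap(az=-16.7,c=(.5387,-.3021)):
    t,W=look(3); a=np.radians(az); x=np.array([np.cos(a),np.sin(a)]); y=np.array([-x[1],x[0]])
    r=W[...,:2]-np.array(c); hx=r@x*1e3; hy=r@y*1e3; up=(W[...,2]>.017)&(W[...,2]<.034)
    print("rows x: head segments in y (mm rel nut, az %.1f)"%az)
    for xx in range(-16,16,3):
        v=np.sort(hy[up&(np.abs(hx-xx)<1.5)&(np.abs(hy)<45)]); 
        if len(v)<2: continue
        g=np.diff(v); i=np.nonzero(g>2.2)[0]; print(xx,[ "%.1f|%.1f"%(v[j],v[j+1]) for j in i], "%.1f %.1f"%(v[0],v[-1]))
    # moving jaw back block: throat face
    P,k=dark(t,W); print("worm",np.median(P,0),k.sum())
    return t,W
if __name__=="__main__":
    to(.4945,-.2915,.0465,-16.7); t,W=gap(); save(t,"t4.png",(380,190,460,290),6)
E
python3 gap.py
```

```text
t 18.0 pos [ 0.3941 -0.2613  0.1064] yaw -16.71 tilt [-0.    -0.001] F [ 0.1 -0.9  0. ] g -0.001 | shift [ 0.699 -0.     0.399] spin -0.0
rows x: head segments in y (mm rel nut, az -16.7)
-16 ['-23.7|-21.0', '-16.9|14.3', '14.3|16.7'] -31.7 34.1
-13 ['-26.9|-24.4', '-22.5|-20.1', '-16.5|-1.3', '1.5|13.2', '16.8|19.1', '19.1|21.6'] -32.8 33.4
-10 ['-21.9|-19.5', '-19.3|-17.0', '-16.9|-5.6', '6.3|14.0', '14.0|16.3', '26.8|29.0'] -31.9 32.7
-7 ['-31.1|-28.4', '-17.0|-10.9', '-10.9|-8.1', '-5.9|-3.2', '11.3|14.5'] -31.3 32.6
-4 ['-30.5|-28.2', '-26.0|-23.7', '-16.2|-11.9', '-9.6|-7.2', '-7.2|-1.4', '-1.4|7.4'] -30.5 31.3
-1 ['-29.7|-27.3', '-17.2|-10.4', '-10.4|-4.9', '-4.9|-2.5', '-0.5|5.6', '11.6|14.1'] -29.7 29.5
2 ['-20.3|-18.0', '-16.1|-12.3', '-8.3|0.1', '0.1|2.5', '2.5|7.5', '15.1|17.4', '23.3|25.8'] -27.1 27.4
5 ['-19.6|-17.4', '-16.8|-11.9', '-11.7|-8.4', '-8.4|-0.9', '0.6|6.9', '11.3|14.0'] -25.6 26.2
8 ['-25.3|-22.8', '-16.5|-10.3', '-6.1|-0.6', '-0.6|3.4', '8.4|12.9', '16.6|19.3'] -25.3 22.8
11 ['-16.4|-5.8', '-1.5|1.0', '4.6|13.5'] -21.8 17.9
14 [] -1.0 0.9
worm [ 0.5009 -0.2938  0.0243] 76
```

View pics/t4.png

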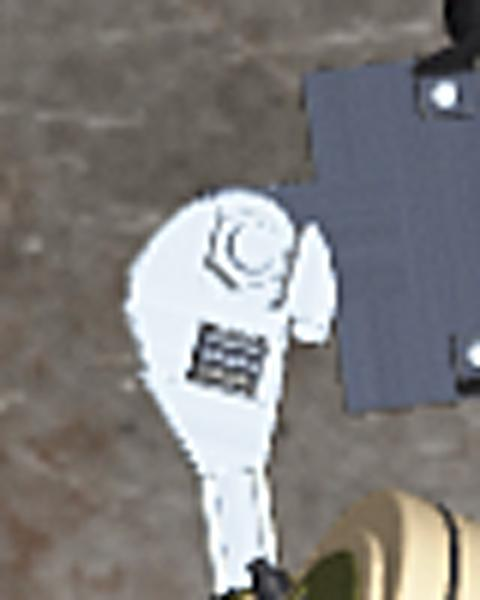

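carry_out:
  deltas:
    - [0.4,0,0.1,0,-1]
    - [0.69,0,0.3,0,-1]
    - [0.69,0,0.37,0,-1]
    - [0.69,0,0.4,0,-1]
    - [0.69,0,0.41,0,-1]
    - [0.72,0,0.41,0,-1]
    - [0.75,0,0.41,0,-1]
    - [0.78,0,0.41,0,-1]
    - [0.81,0,0.41,0,-1]
    - [0.81,0,0.41,0,-1]
    - [0.8,0,0.3,0,-1]
    - [0.69,0,0.3,0,-1]
    - [0.69,0,0.37,0,-1]
    - [0.69,0,0.4,0,-1]
    - [0.69,0,0.41,0,-1]
    - [0.72,0,0.41,0,-1]
    - [0.75,0,0.41,0,-1]
    - [0.78,0,0.41,0,-1]
    - [0.81,0,0.41,0,-1]
    - [0.81,0,0.41,0,-1]

```text
clock: 20.65
position: [0.514, -0.2972, 0.0463]
ee_rot: [0.989, -0.145, 0.001, 0.001]
ft_force: [-5.4, 0.1, 21.8]
grip_width: -0.001
grasp_force: 10.7
```

carry_out:
  deltas:
    - [0,0,-0.1,0,-1]
    - [-0.2,0,-0.3,0,-1]
    - [-0.6,0,-0.4,0,-1]
    - [-0.8,0,-0.4,0,-1]
    - [-0.8,0,-0.4,0,-1]

```text
clock: 21.28
position: [0.3957, -0.2616, 0.1042]
ee_rot: [0.989, -0.145, -0.0, 0.0]
ft_force: [0.1, 0.6, -0.4]
grip_width: 0.003
grasp_force: 0.0
```

```bash
python3 gap.py
```

```text
t 21.27 pos [ 0.3957 -0.2616  0.1042] yaw -16.7 tilt [-0.001 -0.001] F [ 0.1  0.6 -0.4] g 0.003 | shift [0.689 0.001 0.384] spin -0.0
rows x: head segments in y (mm rel nut, az -16.7)
-16 ['-18.9|-16.7', '-12.6|12.4'] -29.9 33.1
-13 ['-22.1|-19.8', '-12.8|-1.1', '1.4|13.1'] -28.3 32.8
-10 ['-13.0|-6.0', '6.3|12.1', '26.8|29.0'] -28.0 32.0
-7 ['-21.0|-18.6', '-13.4|-10.5', '-5.9|-3.3', '10.6|12.8', '18.9|21.5', '27.2|29.4'] -26.7 31.4
-4 ['-9.2|-1.4', '-1.4|5.2', '20.0|22.2'] -26.5 30.1
-1 ['-21.1|-18.8', '-13.1|-10.4', '-10.4|-3.2', '-3.2|3.3', '10.3|12.5'] -25.2 28.6
2 ['-25.2|-22.4', '-12.8|-10.3', '-10.3|-4.4', '-3.8|7.5', '10.7|13.0', '15.2|17.6'] -25.2 27.0
5 ['-17.7|-15.4', '-11.2|-7.9', '-7.9|-5.4', '-5.4|0.9', '0.9|6.6', '20.5|22.7'] -21.3 25.5
8 ['-16.7|-14.0', '-8.5|-6.2', '-6.2|-0.7', '-0.7|3.2', '8.4|12.6', '21.4|23.9'] -20.6 23.9
11 ['-18.2|-15.7', '-13.0|-5.9', '-5.9|-3.6', '-3.5|-1.3', '2.5|13.6', '13.6|16.0'] -18.2 19.3
14 ['-16.1|-0.6', '1.2|15.7'] -16.1 15.7
worm [ 0.5009 -0.2956  0.0238] 67
```

carry_out:
  deltas:
    - [0.4,0,0.1,0,-1]
    - [0.68,0,0.3,0,-1]
    - [0.68,0,0.36,0,-1]
    - [0.68,0,0.385,0,-1]
    - [0.68,0,0.4,0,-1]
    - [0.71,0,0.4,0,-1]
    - [0.74,0,0.4,0,-1]
    - [0.77,0,0.4,0,-1]

```text
clock: 22.42
position: [0.51, -0.294, 0.0472]
ee_rot: [0.99, -0.144, 0.001, 0.0]
ft_force: [-7.6, 6.5, 27.4]
grip_width: 0.0
grasp_force: 13.8
```

carry_out:
  deltas:
    - [0.03,0,0,0,-1]
    - [0.04,0,0,0,-1]

```text
clock: 22.68
position: [0.5146, -0.2958, 0.0464]
ee_rot: [0.99, -0.144, 0.0, -0.0]
ft_force: [-13.1, 6.8, 27.1]
grip_width: -0.0
grasp_force: 12.5
```

carry_out:
  deltas:
    - [0,0,-0.1,0,-1]
    - [-0.12,0,-0.1,0,-1]
    - [-0.12,0,-0.03,0,-1]
    - [-0.12,0,0,0,-1]
    - [-0.12,0,0.01,0,-1]
    - [-0.09,0,0.01,0,-1]
    - [-0.06,0,0.01,0,-1]
    - [-0.03,0,0.01,0,-1]

```text
clock: 23.68
position: [0.5107, -0.2961, 0.0467]
ee_rot: [0.989, -0.145, 0.001, 0.001]
ft_force: [-15.7, 6.6, 41.9]
grip_width: -0.003
grasp_force: 20.8
```

carry_out:
  deltas:
    - [0,0,-0.1,0,-1]
    - [-0.2,0,-0.3,0,-1]
    - [-0.6,0,-0.4,0,-1]
    - [-0.8,0,-0.4,0,-1]
    - [-0.8,0,-0.4,0,-1]

```text
clock: 24.3
position: [0.393, -0.2608, 0.1024]
ee_rot: [0.989, -0.145, -0.0, 0.0]
ft_force: [0.6, 0.6, -0.3]
grip_width: 0.002
grasp_force: 0.0
```

```bash
python3 gap.py
```

```text
t 24.3 pos [ 0.393  -0.2608  0.1024] yaw -16.7 tilt [-0.001 -0.   ] F [ 0.6  0.6 -0.3] g 0.002 | shift [0.707 0.001 0.372] spin 0.0
rows x: head segments in y (mm rel nut, az -16.7)
-16 ['-23.5|-21.0', '-19.2|-16.7', '-12.6|12.5', '14.0|16.4', '18.5|21.0'] -28.9 32.4
-13 ['-12.7|-0.9', '1.6|12.7'] -28.5 32.3
-10 ['-12.6|-5.2', '6.5|11.5', '20.3|22.5'] -28.0 31.5
-7 ['-27.1|-24.5', '-5.8|-3.0', '10.4|12.8'] -27.1 31.0
-4 ['-16.1|-13.6', '-9.1|-5.3', '-3.3|2.1', '2.1|4.7', '8.9|11.2'] -26.3 29.6
-1 ['-21.0|-18.8', '-10.7|-7.4', '-7.4|-3.0', '-3.0|-0.4', '3.4|5.9'] -25.2 27.8
2 ['-20.9|-18.7', '-8.3|-1.9', '-0.0|7.5', '17.1|19.4', '23.3|25.6'] -22.0 26.3
5 ['-11.0|-7.9', '-7.9|-3.2', '0.6|6.6', '11.6|13.9'] -21.9 24.9
8 ['-10.9|-8.6', '-8.2|-5.9', '-5.9|-0.8', '-0.8|4.2', '8.4|12.8'] -18.6 22.7
11 ['-15.7|-13.3', '-12.2|-5.8', '4.4|13.5'] -15.7 20.3
14 ['-15.2|-1.1', '1.1|15.9'] -15.2 15.9
worm [ 0.5006 -0.2958  0.0241] 65
```

```bash
python3 - <<'E'
from pose import *
to(.432,-.2993,.028,5.8)
t,W=look(1)
# handle visible points between r=70..200 from nut
c=np.array([.5387,-.3021]); r=np.hypot(W[...,0]-c[0],W[...,1]-c[1])
k=(r>.065)&(r<.09)&(W[...,2]>.01)&(W[...,2]<.03)&(W[...,0]<.5)&(W[...,1]>-.33); P=W[k]; print(len(P),P.mean(0),P.min(0),P.max(0))
E
```

```text
t 24.45 pos [ 0.3955 -0.2609  0.1025] yaw -16.61 tilt [0.001 0.   ] F [ 1.2 -0.5 -0.3] g 0.0 | shift [0.306 0.176 0.497] spin -0.747
159 [ 0.4626 -0.2952  0.0194] [ 0.4499 -0.3087  0.0103] [ 0.477  -0.2788  0.026 ]pose.py:6: RuntimeWarning: All-NaN slice encountered
  D=np.array(D); D[D<=0]=np.nan; t["depth"]=np.nanmedian(D,0); return t,cloud(t)
```

carry_out:
  deltas:
    - [0.15,0.09,0,-0.3,-0.15]
    - [0.31,0.175,0,-0.6,-0.15]
    - [0.31,0.175,0,-0.75,-0.15]
    - [0.31,0.175,0.1,-0.75,-0.15]
    - [0.31,0.175,0.3,-0.75,-0.15]
    - [0.31,0.175,0.45,-0.75,-0.15]
    - [0.31,0.175,0.49,-0.75,-0.15]

```text
clock: 25.38
position: [0.4306, -0.2982, 0.0268]
ee_rot: [0.999, 0.051, -0.001, -0.001]
ft_force: [-0.1, 0.5, -1.3]
grip_width: 0.423
grasp_force: 0.0
```

```bash
cat > arc.py <<'E'
from h import *
# print shift/spin for arc steps: tool rides on the arc about the nut; phi in deg from now
import sys
def arc(steps,c=np.array([.5387,-.3021])):
    o=manip.get_obs(); M=Rn.from_quat(o["ee_rot"]).as_matrix(); r=o["position"][:2]-c; obs()
    for ph in steps:
        a=-np.radians(ph); R=np.array([[np.cos(a),-np.sin(a)],[np.sin(a),np.cos(a)]]); d=R@r-r
        print(ph,np.round(M.T@np.r_[d,0]/.15,3)[:2],round(ph/30,3), "world",np.round(c+R@r,3))
arc([float(x) for x in sys.argv[1:]])
E
python3 arc.py 5 10 15 20 25 30
```

```text
{'clock': 25.375, 'joint_pos': [0.868, 0.398, -0.401, 1.924, 0.2, 0.862, -1.106], 'position': [0.431, -0.298, 0.027], 'ee_rot': [0.999, 0.051, -0.001, -0.001], 'ft_force': [-0.076, 0.482, -1.253], 'grasp_force': 0.0, 'grip_width': 0.423}
5.0 [ 0.011 -0.062] 0.167 world [ 0.431 -0.289]
10.0 [ 0.028 -0.123] 0.333 world [ 0.433 -0.28 ]
15.0 [ 0.05  -0.182] 0.5 world [ 0.435 -0.27 ]
20.0 [ 0.077 -0.238] 0.667 world [ 0.438 -0.262]
25.0 [ 0.109 -0.293] 0.833 world [ 0.442 -0.253]
30.0 [ 0.145 -0.344] 1.0 world [ 0.447 -0.245]
```

carry_out:
  deltas:
    - [0.01,-0.06,0,0.167,-0.15]
    - [0.028,-0.123,0,0.333,-0.15]
    - [0.05,-0.182,0,0.5,-0.15]
    - [0.077,-0.238,0,0.667,-0.15]
    - [0.109,-0.293,0,0.833,-0.15]
    - [0.145,-0.344,0,1,-0.15]
    - [0.145,-0.344,0,1,-0.15]

```text
clock: 26.25
position: [0.4481, -0.2453, 0.0291]
ee_rot: [0.978, -0.209, -0.0, 0.0]
ft_force: [0.1, -0.4, 0.5]
grip_width: 0.423
grasp_force: 0.0
```

```bash
python3 arc.py 5 10 15 20 25 30; python3 - <<'E'
from pose import *
t,W=look(1); save(t,"t5.png",(340,180,470,300),5)
E
```

```text
{'clock': 26.25, 'joint_pos': [0.709, 0.359, -0.337, 1.962, 0.156, 0.845, -1.704], 'position': [0.448, -0.245, 0.029], 'ee_rot': [0.978, -0.209, -0.0, 0.0], 'ft_force': [0.058, -0.366, 0.522], 'grasp_force': 0.045, 'grip_width': 0.423}
5.0 [ 0.011 -0.061] 0.167 world [ 0.453 -0.238]
10.0 [ 0.028 -0.121] 0.333 world [ 0.459 -0.23 ]
15.0 [ 0.05  -0.179] 0.5 world [ 0.466 -0.224]
20.0 [ 0.076 -0.236] 0.667 world [ 0.473 -0.218]
25.0 [ 0.108 -0.289] 0.833 world [ 0.481 -0.212]
30.0 [ 0.144 -0.34 ] 1.0 world [ 0.489 -0.208]pose.py:6: RuntimeWarning: All-NaN slice encountered
  D=np.array(D); D[D<=0]=np.nan; t["depth"]=np.nanmedian(D,0); return t,cloud(t)
```

View pics/t5.png

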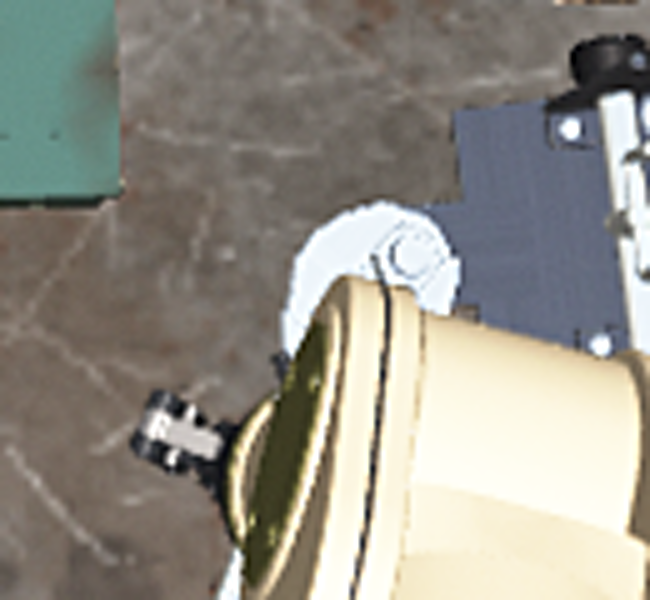

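carry_out:
  deltas:
    - [0.011,-0.061,0,0.167,-0.15]
    - [0.028,-0.121,0,0.333,-0.15]
    - [0.039,-0.15,0,0.417,-0.15]
    - [0.039,-0.15,0,0.417,-0.15]

```text
clock: 26.8
position: [0.4619, -0.2286, 0.0293]
ee_rot: [0.949, -0.314, -0.0, 0.001]
ft_force: [-3.4, -2.5, 3.1]
grip_width: 0.424
grasp_force: 2.0
```

```bash
python3 arc.py 2.5 5 7.5 10 12.5 15 20
```

```text
{'clock': 26.8, 'joint_pos': [0.64, 0.364, -0.307, 1.951, 0.146, 0.848, -1.955], 'position': [0.462, -0.229, 0.029], 'ee_rot': [0.949, -0.314, -0.0, 0.001], 'ft_force': [-3.417, -2.54, 3.117], 'grasp_force': 1.995, 'grip_width': 0.424}
2.5 [ 0.005 -0.031] 0.083 world [ 0.465 -0.225]
5.0 [ 0.01  -0.061] 0.167 world [ 0.469 -0.222]
7.5 [ 0.017 -0.091] 0.25 world [ 0.472 -0.219]
10.0 [ 0.026 -0.121] 0.333 world [ 0.476 -0.216]
12.5 [ 0.036 -0.15 ] 0.417 world [ 0.48  -0.214]
15.0 [ 0.047 -0.179] 0.5 world [ 0.484 -0.211]
20.0 [ 0.072 -0.235] 0.667 world [ 0.492 -0.207]
```

carry_out:
  deltas:
    - [0.005,-0.031,0,0.083,-0.15]
    - [0.01,-0.061,0,0.167,-0.15]
    - [0.01,-0.061,0,0.167,-0.15]

```text
clock: 27.18
position: [0.4684, -0.2224, 0.0293]
ee_rot: [0.935, -0.356, -0.0, 0.001]
ft_force: [-4.2, -2.3, 3.4]
grip_width: 0.418
grasp_force: 2.5
```

carry_out:
  deltas:
    - [0.005,-0.031,0,0.083,-0.15]
    - [0.01,-0.061,0,0.167,-0.15]
    - [0.01,-0.061,0,0.167,-0.15]

```text
clock: 27.55
position: [0.4749, -0.2172, 0.0292]
ee_rot: [0.918, -0.396, -0.001, 0.001]
ft_force: [-6.7, -5.3, 3.8]
grip_width: 0.43
grasp_force: 4.3
```

```bash
python3 arc.py 2 4 6 8 10
```

```text
{'clock': 27.55, 'joint_pos': [0.585, 0.374, -0.28, 1.934, 0.138, 0.853, -2.154], 'position': [0.475, -0.217, 0.029], 'ee_rot': [0.918, -0.396, -0.001, 0.001], 'ft_force': [-6.651, -5.307, 3.79], 'grasp_force': 4.298, 'grip_width': 0.43}
2.0 [ 0.003 -0.024] 0.067 world [ 0.478 -0.215]
4.0 [ 0.007 -0.049] 0.133 world [ 0.481 -0.213]
6.0 [ 0.012 -0.073] 0.2 world [ 0.484 -0.211]
8.0 [ 0.018 -0.097] 0.267 world [ 0.487 -0.209]
10.0 [ 0.024 -0.121] 0.333 world [ 0.491 -0.207]
```

carry_out:
  deltas:
    - [0.003,-0.024,0,0.067,-0.15]
    - [0.007,-0.049,0,0.1,-0.15]
    - [0.007,-0.049,0,0.1,-0.15]

```text
clock: 27.92
position: [0.4803, -0.2135, 0.0291]
ee_rot: [0.907, -0.42, -0.001, 0.002]
ft_force: [-10.1, -6.7, 7.1]
grip_width: 0.427
grasp_force: 5.9
```

```bash
python3 arc.py 2 4 6 8 10
```

```text
{'clock': 27.925, 'joint_pos': [0.566, 0.38, -0.272, 1.925, 0.137, 0.856, -2.216], 'position': [0.48, -0.214, 0.029], 'ee_rot': [0.907, -0.42, -0.001, 0.002], 'ft_force': [-10.123, -6.654, 7.064], 'grasp_force': 5.889, 'grip_width': 0.427}
2.0 [ 0.003 -0.024] 0.067 world [ 0.483 -0.212]
4.0 [ 0.008 -0.049] 0.133 world [ 0.487 -0.21 ]
6.0 [ 0.013 -0.073] 0.2 world [ 0.49  -0.208]
8.0 [ 0.019 -0.097] 0.267 world [ 0.493 -0.206]
10.0 [ 0.025 -0.121] 0.333 world [ 0.497 -0.205]
```

```bash
cat > wr.py <<'E'
from pose import *
def wr(n=3):
    t,W=look(n); c=np.array([.5387,-.3021])
    # mask by network on this shot + depth
    d=W[...,:2]-c; r=np.hypot(d[...,0],d[...,1]); az=np.degrees(np.arctan2(d[...,1],d[...,0]))
    k=(W[...,2]>.009)&(W[...,2]<.03)&(r>.13)&(r<.225)&(az>90)&(az<200); P=W[k]
    if len(P)>8:
        m=P[:,:2].mean(0); u=np.linalg.svd(P[:,:2]-m)[2][0]; u*=np.sign(u[0]); print("handle tail",len(P),m,"dir az %.1f"%np.degrees(np.arctan2(u[1],u[0])),"maxr",r[k].max(),"phase %.1f"%(np.degrees(np.arctan2(m[1]-c[1],m[0]-c[0]))))
    k=(W[...,2]>.016)&(W[...,2]<.030)&(r>.016)&(r<.05)&(W[...,1]>-.34); print("head n",k.sum(),W[k].mean(0))
    P,kk=dark(t,W,(.51,-.27)); print("worm",kk.sum(), np.median(P,0) if len(P) else "")
    return t,W
if __name__=="__main__": to(.48,-.2135,.09,-45); wr()
E
python3 -W ignore wr.py
```

```text
t 27.93 pos [ 0.4803 -0.2135  0.0291] yaw -49.71 tilt [-0.004 -0.002] F [-10.1  -6.7   7.1] g 0.427 | shift [-0.002  0.003 -0.406] spin -0.157
handle tail 345 [ 0.4202 -0.1619] dir az -40.9 maxr 0.21783722403462005 phase 130.2
head n 37 [ 0.5612 -0.2941  0.0266]
worm 58 [ 0.5125 -0.2536  0.3761]
```

carry_out:
  deltas:
    - [0.003,-0.024,0,0,-0.15]
    - [0.008,-0.049,0,0,-0.15]
    - [0.008,-0.049,0,0,-0.15]
    - [0.008,-0.049,0,0,-0.15]

```text
clock: 28.58
position: [0.4863, -0.2094, 0.0289]
ee_rot: [0.907, -0.42, -0.002, 0.002]
ft_force: [-10.5, -5.0, 6.0]
grip_width: 0.428
grasp_force: 5.8
```

```bash
python3 -W ignore wr.py
```

```text
t 28.57 pos [ 0.4863 -0.2094  0.0289] yaw -49.7 tilt [-0.004 -0.002] F [-10.5  -5.    6. ] g 0.428 | shift [-0.007  0.052 -0.407] spin -0.157
handle tail 344 [ 0.4296 -0.1546] dir az -45.2 maxr 0.217601458471296 phase 126.5
head n 0 [nan nan nan]
worm 25 [ 0.5158 -0.2538  0.3846]
```

carry_out:
  deltas:
    - [0.003,-0.024,0,0.05,-0.15]
    - [0.008,-0.049,0,0.1,-0.15]
    - [0.008,-0.049,0,0.1,-0.15]
    - [0.008,-0.049,0,0.1,-0.15]

```text
clock: 29.22
position: [0.493, -0.2055, 0.029]
ee_rot: [0.896, -0.444, -0.001, 0.001]
ft_force: [-9.5, -5.0, 4.9]
grip_width: 0.428
grasp_force: 5.4
```

```bash
python3 -W ignore wr.py; python3 arc.py 2 4 6
```

```text
t 29.23 pos [ 0.493  -0.2055  0.029 ] yaw -52.71 tilt [-0.003 -0.002] F [-9.5 -5.   4.9] g 0.428 | shift [-0.01   0.103 -0.406] spin -0.257
handle tail 348 [ 0.4404 -0.1476] dir az -49.5 maxr 0.21768815182450152 phase 122.5
head n 0 [nan nan nan]
worm 4 [ 0.5153 -0.2514  0.3909]
{'clock': 29.375, 'joint_pos': [0.537, 0.395, -0.265, 1.903, 0.137, 0.863, -2.289], 'position': [0.493, -0.206, 0.029], 'ee_rot': [0.896, -0.444, -0.001, 0.001], 'ft_force': [-8.484, -6.006, 5.864], 'grasp_force': 5.366, 'grip_width': 0.426}
2.0 [ 0.006 -0.024] 0.067 world [ 0.496 -0.204]
4.0 [ 0.012 -0.048] 0.133 world [ 0.5   -0.203]
6.0 [ 0.019 -0.072] 0.2 world [ 0.503 -0.201]
```

carry_out:
  deltas:
    - [0,0.03,0,0,-0.15]
    - [0,0.03,-0.2,0,-0.15]
    - [0,0.03,-0.5,0,-0.15]
    - [-0.4,0.03,-0.6,0,-0.15]
    - [-0.8,0.03,-0.6,-0.3,-0.15]
    - [-1,0.03,-0.6,-0.6,-0.15]
    - [-1,0.03,-0.6,-0.6,-0.15]

```text
clock: 30.25
position: [0.4001, -0.0855, 0.1195]
ee_rot: [0.955, -0.296, 0.001, 0.0]
ft_force: [1.1, -1.0, -0.9]
grip_width: 0.421
grasp_force: 0.0
```

```bash
cat > fin.py <<'E'
from pose import *
t,W=look(6); obs()
c=np.array([.5387,-.3021]); d=W[...,:2]-c; r=np.hypot(d[...,0],d[...,1]); az=np.degrees(np.arctan2(d[...,1],d[...,0]))
k=(W[...,2]>.009)&(W[...,2]<.03)&(r>.1)&(r<.225)&(az>90)&(az<200); P=W[k]; m=P[:,:2].mean(0); u=np.linalg.svd(P[:,:2]-m)[2][0]; u*=np.sign(u[0]); hz=np.degrees(np.arctan2(u[1],u[0])); print("handle",len(P),"az %.1f"%hz)
a=np.radians(hz-22.5); x=np.array([np.cos(a),np.sin(a)]); y=np.array([-x[1],x[0]])
hx=d@x*1e3; hy=d@y*1e3
K=np.full((21,36),"  . ",object)
for i,xx in enumerate(range(22,-20,-2)):
    for j,yy in enumerate(range(34,-38,-2)):
        q=(np.abs(hx-xx)<1.3)&(np.abs(hy-yy)<1.3); z=np.nanmedian(W[q][:,2])*1e3 if q.any() else np.nan
        K[i,j]="%3.0f"%z
print("cols y=34..-36 step -2, rows x=22..-18")
for row in K: print("".join(row))
im=t["img"]; cv2.imwrite("pics/fin.png",cv2.resize(im[190:280,370:460,::-1],None,fx=6,fy=6,interpolation=cv2.INTER_CUBIC))
E
python3 -W ignore fin.py
```

```text
{'clock': 30.55, 'joint_pos': [0.505, 0.013, -0.4, 2.134, 0.005, 0.996, -2.075], 'position': [0.401, -0.087, 0.119], 'ee_rot': [0.954, -0.299, 0.0, -0.0], 'ft_force': [0.106, -0.161, 0.166], 'grasp_force': 0.0, 'grip_width': 0.426}
handle 513 az -54.0
cols y=34..-36 step -2, rows x=22..-18
  1  0 -0 -0  0  0  2 -0  5  6  6  6  7  6  4  5  6  9nan  7  4  6  5  5  6  6  6  6  6  6  3  0  1 -1 -0  0
  0 -0  0  1  1  1  2  2  6  6  6  5  7  8 10 11 12  9  8 11  9  9  6  3  5  6  6  5  6  5  3 -0  0  1  1  0
  1  0  1 -1  0  0 -1  5  5nan  6  5  9  8 11 12 11 10 10  9  9  9  6  8nan  6  5  7  7  5 -0 -0 -0  1  1 -0
  1  1  0  1  1 -0nannannannan  6  8 10 10 11nannannannannan 10 11 11 11nannannan  6  6  5 -1 -0  1 -0  2  1
  1  1  1  1  1nannannannan 26 10 10 11 11nan 24 24 23 23nannannan 11 11 26nannannan  6  6  1  1  2 -1  1  1
  0  1  1  1  1nannannan 27 26nan 11 11nannan 25 26 23 23 24 25 25 11 27 26 26 26nan  6  3  1  1  2  1  0  0
 -0  0  2  2nannan 28 27 27 27 27 11nan 24 26 27 26 32nan 27 25 24nan 11 27 26 27 26 26nan  1  1  1 -0 -0 -0
  0 -0 -1  2nan 26 26 27 27 27 27 27 26 25 26n
[... 779 characters left out ...]
0 17 17 25 25 25 25 25 24 25 27 25 -0  2  1  2
 -0nan 27 26 26 26 26 26 26 26 27 26 22 27 26 26 30 30 29 31 22 18 10 11 26 26 26 25 25 26 26 25 12  1  1  2
nannan 26 26 26 26 26 26 26 26 27 19 17 17 21 25 26 26 26 26 16 14 11 12 25 26 26 25 25 25 25 24nan  1  0  1
nan 26 26 26 26 27 26 26 26 26 26 12 11 11 10 12 12 18 24 21 11 11 12 12 24 25 25 24 25 24 25 25  1  1  1  1
nan 26 26 27 27 25 25 26 26 27 27 24 11 10nan 11 10 10nan 13 11nannannan 26 26 26 26 25 25 25 25 24  1  1  0
  2 26 27 26 27 26 26 25 26 26 26 24nannannannannannan 25 24nan 25 25nan 26 26 25 26 25 24 24 24 25 -1  0  0
  2 25 26 26 26 25 26 26 25 26 26 27 25 25 25 26 24 25 25 25 26 26 25 26 25 25 24 23 24 24 24 24 23  1 -0  0
```

```bash
cat > hl.py <<'E'
from pose import *
def hl(rmin=.075):
    t,W=look(4); c=np.array([.5387,-.3021]); d=W[...,:2]-c; r=np.hypot(d[...,0],d[...,1]); az=np.degrees(np.arctan2(d[...,1],d[...,0]))
    k=(W[...,2]>.008)&(W[...,2]<.025)&(r>rmin)&(r<.225)&(az>60)&(az<200); P=d[k]
    a0=np.radians(-50)
    for it in range(6):
        h=np.array([np.cos(a0),np.sin(a0)]); n=np.array([-h[1],h[0]]); s=P@h; w=P@n
        ok=(s<-.08)&(s>-.205); mids=[]
        for b in np.arange(-.205,-.08,.006):
            q=ok&(s>=b)&(s<b+.006)
            if q.sum()>8: mids.append([b+.003,(w[q].min()+w[q].max())/2,np.ptp(w[q])])
        mids=np.array(mids); g=np.abs(mids[:,2]-np.median(mids[:,2]))<.003; f1=np.polyfit(mids[g,0],mids[g,1],1); a0+=np.arctan(f1[0])
    print("az %.2f"%np.degrees(a0),"offset of line from nut %.1f mm (expect +13.2)"%(f1[1]*1e3),"width %.1f"%(np.median(mids[:,2])*1e3),"n",g.sum(),"smin %.1f"%(s.min()*1e3))
    return np.degrees(a0)
if __name__=="__main__":
    z=hl(); a=np.radians(z-22.5); R=np.array([[np.cos(a),-np.sin(a)],[np.sin(a),np.cos(a)]]); g=np.array([.5387,-.3021])+R@[-.102,-.028]; print(g); to(g[0],g[1],.028,z)
E
python3 -W ignore hl.py
```

```text
az -51.70 offset of line from nut 14.4 mm (expect +13.2) width 21.7 n 10 smin -208.9
[ 0.484  -0.2116]
t 30.75 pos [ 0.4007 -0.087   0.1189] yaw -34.7 tilt [-0.  0.] F [0.6 0.2 0.9] g 0.427 | shift [0.93  0.367 0.606] spin 0.567
```

carry_out:
  deltas:
    - [0.3,0.12,0,0.2,-0.3]
    - [0.6,0.25,0,0.4,-0.3]
    - [0.93,0.367,0,0.567,-0.3]
    - [0.93,0.367,0.1,0.567,-0.3]
    - [0.93,0.367,0.3,0.567,-0.3]
    - [0.93,0.367,0.5,0.567,-0.3]
    - [0.93,0.367,0.6,0.567,-0.3]
    - [0.93,0.367,0.6,0.567,-0.3]

```text
clock: 31.75
position: [0.4833, -0.2108, 0.0283]
ee_rot: [0.9, -0.436, -0.001, -0.0]
ft_force: [0.5, 0.1, 0.8]
grip_width: 0.352
grasp_force: 0.0
```

```bash
python3 arc.py 2 4 6 8
```

```text
{'clock': 31.75, 'joint_pos': [0.556, 0.384, -0.266, 1.922, 0.131, 0.855, -2.25], 'position': [0.483, -0.211, 0.028], 'ee_rot': [0.9, -0.436, -0.001, -0.0], 'ft_force': [0.542, 0.109, 0.835], 'grasp_force': 0.0, 'grip_width': 0.352}
2.0 [ 0.003 -0.025] 0.067 world [ 0.487 -0.209]
4.0 [ 0.008 -0.049] 0.133 world [ 0.49  -0.207]
6.0 [ 0.013 -0.073] 0.2 world [ 0.493 -0.206]
8.0 [ 0.019 -0.097] 0.267 world [ 0.497 -0.204]
```

carry_out:
  deltas:
    - [0.003,-0.025,0,0.05,-0.3]
    - [0.006,-0.037,0,0.08,-0.3]
    - [0.006,-0.037,0,0.08,-0.3]

```text
clock: 32.12
position: [0.489, -0.2093, 0.0298]
ee_rot: [0.89, -0.455, 0.0, 0.0]
ft_force: [-4.1, -2.3, 3.3]
grip_width: 0.35
grasp_force: 2.0
```

carry_out:
  deltas:
    - [0.002,-0.012,0,0.03,-0.3]
    - [0.003,-0.025,0,0.05,-0.3]
    - [0.003,-0.025,0,0.05,-0.3]

```text
clock: 32.5
position: [0.4905, -0.2088, 0.0295]
ee_rot: [0.884, -0.467, -0.001, 0.002]
ft_force: [-11.1, -6.9, 10.0]
grip_width: 0.347
grasp_force: 6.1
```

carry_out:
  deltas:
    - [0.002,-0.012,0,0,-0.3]
    - [0.003,-0.025,0,0,-0.3]
    - [0.003,-0.025,0,0,-0.3]

```text
clock: 32.88
position: [0.4935, -0.2072, 0.0293]
ee_rot: [0.884, -0.467, -0.001, 0.002]
ft_force: [-10.7, -5.8, 8.1]
grip_width: 0.347
grasp_force: 6.5
```

```bash
python3 -W ignore wr.py
```

```text
t 32.88 pos [ 0.4935 -0.2072  0.0293] yaw -55.71 tilt [-0.004 -0.002] F [-10.7  -5.8   8.1] g 0.347 | shift [-0.016  0.1   -0.404] spin -0.357
handle tail 376 [ 0.4457 -0.1473] dir az -52.0 maxr 0.21761075040697347 phase 121.0
head n 0 [nan nan nan]
worm 11 [ 0.5152 -0.25    0.3911]
```

carry_out:
  deltas:
    - [0,0.02,0,0,-0.3]
    - [0,0.02,-0.2,0,-0.3]
    - [0,0.02,-0.5,0,-0.3]
    - [-0.4,0.03,-0.6,0,-0.3]
    - [-0.8,0.03,-0.6,-0.3,-0.3]
    - [-1,0.03,-0.6,-0.6,-0.3]
    - [-1,0.03,-0.6,-0.6,-0.3]

```text
clock: 33.9
position: [0.4068, -0.0822, 0.1196]
ee_rot: [0.947, -0.32, 0.001, 0.0]
ft_force: [-0.6, 0.2, -0.6]
grip_width: 0.351
grasp_force: 0.0
```

```bash
cat > rel.py <<'E'
from hl import *
from scipy.optimize import minimize
def rel(z):
    t,W=look(8); c=np.array([.5387,-.3021]); a=np.radians(z-22.5); x=np.array([np.cos(a),np.sin(a)]); y=np.array([-x[1],x[0]])
    C=-np.array(t["R"]).T@t["t"]; D=W-C; Q=C+D*((.0255-C[2])/D[...,2])[...,None]
    d=Q[...,:2]-c; hx=d@x*1e3; hy=d@y*1e3; k=(np.abs(hx)<19)&(np.abs(hy)<10.5)&(hx>-13.5)&~np.isnan(hx)
    lab=np.clip((W[k][:,2]-.010)/.015,0,1); q=np.c_[hx[k],hy[k]]
    def cost(p):
        r=q-p[:2]; an=p[2]+np.radians(30+60*np.arange(6)); m=1/(1+np.exp(((r@np.stack([np.cos(an),np.sin(an)])).max(1)-12)/.8)); return ((m-lab)**2).sum()
    best=min((minimize(cost,[0,0,np.radians(s)],method="Nelder-Mead",options=dict(initial_simplex=np.array([0,0,np.radians(s)])+np.array([[0,0,0],[2,0,0],[0,2,0],[0,0,.1]]))) for s in(-20,-10,0,10,20)),key=lambda r:r.fun)
    print("nut in mouth axes: x,y %.1f %.1f"%tuple(best.x[:2]),"angle vs mouth %.1f"%((np.degrees(best.x[2])+30)%60-30),"cost",round(best.fun,2),len(q), "-> nut az mod60 %.1f"%((z-22.5+np.degrees(best.x[2]))%60))
    up=(W[...,2]>.019)&(W[...,2]<.032); e=[]
    for xx in (-13,-11,11,13):
        v=np.sort(hy[up&(np.abs(hx-xx)<1.2)&(np.abs(hy)<40)]); e.append((xx,round(v[v>9.5].min(),1),round(v[v<-9.5].max(),1)))
    print("jaw edges",e)
if __name__=="__main__":
    to(.48,-.21,.1); z=hl(); rel(z)
E
python3 -W ignore rel.py
```

```text
t 33.9 pos [ 0.4068 -0.0822  0.1196] yaw -37.35 tilt [ 0.002 -0.001] F [-0.6  0.2 -0.6] g 0.351 | shift [0.905 0.381 0.132] spin 0.0hl.py:12: RankWarning: Polyfit may be poorly conditioned
  mids=np.array(mids); g=np.abs(mids[:,2]-np.median(mids[:,2]))<.003; f1=np.polyfit(mids[g,0],mids[g,1],1); a0+=np.arctan(f1[0])
hl.py:12: RankWarning: Polyfit may be poorly conditioned
  mids=np.array(mids); g=np.abs(mids[:,2]-np.median(mids[:,2]))<.003; f1=np.polyfit(mids[g,0],mids[g,1],1); a0+=np.arctan(f1[0])
Traceback (most recent call last):
  File "rel.py", line 17, in <module>
    to(.48,-.21,.1); z=hl(); rel(z)
                       ~~^^
  File "hl.py", line 12, in hl
    mids=np.array(mids); g=np.abs(mids[:,2]-np.median(mids[:,2]))<.003; f1=np.polyfit(mids[g,0],mids[g,1],1); a0+=np.arctan(f1[0])
                                                                           ~~~~~~~~~~^^^^^^^^^^^^^^^^^^^^^^^
TypeError: expected non-empty vector for x
```

carry_out:
  deltas:
    - [-0.1,-0.3,0,0,-0.3]
    - [-0.2,-0.6,-0.2,0,-0.3]
    - [-0.2,-0.8,-0.2,0,-0.3]
    - [-0.2,-0.8,-0.2,0,-0.3]

```text
clock: 34.6
position: [0.4578, 0.031, 0.1492]
ee_rot: [0.947, -0.322, 0.0, -0.001]
ft_force: [-1.5, -1.2, 0.5]
grip_width: 0.351
grasp_force: 0.0
```

```bash
python3 -W ignore rel.py
```

```text
t 34.6 pos [0.4578 0.031  0.1492] yaw -37.51 tilt [0.001 0.001] F [-1.5 -1.2  0.5] g 0.351 | shift [1.096 1.185 0.326] spin 0.0
az -52.81 offset of line from nut 14.7 mm (expect +13.2) width 21.5 n 12 smin -217.3
nut in mouth axes: x,y 0.1 -0.3 angle vs mouth 12.7 cost 4.25 165 -> nut az mod60 57.4
jaw edges [(-13, np.float64(12.6), np.float64(-13.0)), (-11, np.float64(14.0), np.float64(-13.6)), (11, np.float64(14.2), np.float64(-13.3)), (13, np.float64(13.6), np.float64(-13.9))]
```

```bash
python3 - <<'E'
from h import *
z=-52.8
a=np.radians(z-22.5); R=np.array([[np.cos(a),-np.sin(a)],[np.sin(a),np.cos(a)]]); g=np.array([.5387,-.3021])+R@[-.102,-.028]; print(g); to(g[0],g[1],.028,z)
E
```

```text
[ 0.48573319 -0.21054391]
t 35.2 pos [0.4564 0.0293 0.1491] yaw -37.59 tilt [ 0. -0.] F [-1.  -0.4  0.6] g 0.352 | shift [1.13  1.148 0.808] spin 0.507
```

carry_out:
  deltas:
    - [0.25,0.25,0,0.15,-0.3]
    - [0.5,0.5,0,0.3,-0.3]
    - [0.75,0.75,0,0.5,-0.3]
    - [0.9,0.9,0,0.5,-0.3]
    - [0.9,0.9,0,0.5,-0.3]

```text
clock: 35.83
position: [0.4808, -0.1624, 0.1489]
ee_rot: [0.896, -0.445, -0.0, 0.0]
ft_force: [-0.3, 0.9, -0.4]
grip_width: 0.352
grasp_force: 0.0
```

```bash
python3 - <<'E'
from h import *
to(.4857,-.2105,.028,-52.8)
E
```

```text
t 35.83 pos [ 0.4808 -0.1624  0.1489] yaw -52.82 tilt [-0. -0.] F [-0.3  0.9 -0.4] g 0.352 | shift [0.275 0.167 0.806] spin -0.001
```

carry_out:
  deltas:
    - [0.15,0.1,0,0,-0.3]
    - [0.275,0.167,0.1,0,-0.3]
    - [0.275,0.167,0.4,0,-0.3]
    - [0.275,0.167,0.6,0,-0.3]
    - [0.275,0.167,0.7,0,-0.3]
    - [0.275,0.167,0.8,0,-0.3]
    - [0.275,0.167,0.8,0,-0.3]

```text
clock: 36.7
position: [0.4861, -0.2074, 0.0287]
ee_rot: [0.897, -0.443, -0.0, -0.0]
ft_force: [0.3, -0.1, 0.0]
grip_width: 0.348
grasp_force: 0.0
```

```bash
python3 arc.py -5 -10 -14.5
```

```text
{'clock': 36.7, 'joint_pos': [0.556, 0.386, -0.275, 1.919, 0.136, 0.856, -2.277], 'position': [0.486, -0.207, 0.029], 'ee_rot': [0.897, -0.443, -0.0, -0.0], 'ft_force': [0.295, -0.074, 0.043], 'grasp_force': 0.0, 'grip_width': 0.348}
-5.0 [-0.006  0.063] -0.167 world [ 0.478 -0.212]
-10.0 [-0.007  0.126] -0.333 world [ 0.471 -0.218]
-14.5 [-0.004  0.182] -0.483 world [ 0.464 -0.224]
```

carry_out:
  deltas:
    - [-0.006,0.063,0,-0.167,-0.3]
    - [-0.007,0.126,0,-0.333,-0.3]
    - [-0.004,0.182,0,-0.48,-0.3]
    - [-0.004,0.182,0,-0.48,-0.3]

```text
clock: 37.2
position: [0.4646, -0.2245, 0.03]
ee_rot: [0.945, -0.328, 0.001, 0.0]
ft_force: [-0.0, 0.5, -0.5]
grip_width: 0.346
grasp_force: 0.0
```

carry_out:
  deltas:
    - [0,-0.02,0,0,-0.3]
    - [0,-0.02,-0.2,0,-0.3]
    - [0,-0.02,-0.6,0,-0.7]
    - [-0.4,-0.3,-0.6,0,-1]
    - [-0.8,-0.6,-0.6,0,-1]
    - [-0.8,-0.9,-0.6,0,-1]
    - [-0.8,-0.9,-0.6,0,-1]

```text
clock: 38.08
position: [0.4548, -0.0385, 0.12]
ee_rot: [0.946, -0.324, 0.001, -0.001]
ft_force: [-0.3, -1.0, -0.1]
grip_width: -0.002
grasp_force: 0.0
```

```bash
python3 -W ignore rel.py
```

```text
t 38.08 pos [ 0.4548 -0.0385  0.12  ] yaw -37.81 tilt [0.002 0.001] F [-0.3 -1.  -0.1] g -0.002 | shift [0.833 0.8   0.133] spin 0.0
az -40.13 offset of line from nut 14.5 mm (expect +13.2) width 21.5 n 17 smin -217.0
nut in mouth axes: x,y 0.1 -0.1 angle vs mouth -1.8 cost 4.08 166 -> nut az mod60 55.6
jaw edges [(-13, np.float64(14.3), np.float64(-12.7)), (-11, np.float64(13.4), np.float64(-14.7)), (11, np.float64(13.4), np.float64(-12.8)), (13, np.float64(14.2), np.float64(-13.8))]
```

```bash
python3 - <<'E'
from h import *
to(.5126,-.2624,.0455,-50)
to(.5208,-.2784,.0455,-50)
E
```

```text
t 38.67 pos [ 0.4533 -0.0439  0.1191] yaw -38.21 tilt [ 0. -0.] F [ 0.1  0.  -0. ] g 0.0 | shift [1.212 0.9   0.49 ] spin 0.393
t 38.67 pos [ 0.4533 -0.0439  0.1191] yaw -38.21 tilt [ 0. -0.] F [ 0.1  0.  -0. ] g 0.0 | shift [1.321 0.95  0.49 ] spin 0.393
```

carry_out:
  deltas:
    - [0.25,0.2,0,0.15,-1]
    - [0.5,0.4,0,0.39,-1]
    - [0.75,0.6,0,0.39,-1]
    - [0.95,0.8,0.2,0.39,-1]
    - [0.95,0.9,0.3,0.39,-1]
    - [0.95,0.9,0.3,0.39,-1]

```text
clock: 39.42
position: [0.4803, -0.2379, 0.0728]
ee_rot: [0.906, -0.422, -0.001, -0.0]
ft_force: [-0.1, 1.0, 0.4]
grip_width: 0.006
grasp_force: 0.0
```

```bash
python3 - <<'E'
from h import *
to(.5126,-.2624,.0455,-50)
to(.5208,-.2784,.0455,-50)
E
```

```text
t 39.42 pos [ 0.4803 -0.2379  0.0728] yaw -49.97 tilt [-0.003  0.001] F [-0.1  1.   0.4] g 0.006 | shift [ 0.264 -0.06   0.181] spin 0.001
t 39.42 pos [ 0.4803 -0.2379  0.0728] yaw -49.97 tilt [-0.003  0.001] F [-0.1  1.   0.4] g 0.006 | shift [ 0.381 -0.033  0.181] spin 0.001
```

carry_out:
  deltas:
    - [0.264,-0.06,0.05,0,-1]
    - [0.264,-0.06,0.12,0,-1]
    - [0.264,-0.06,0.16,0,-1]
    - [0.264,-0.06,0.18,0,-1]
    - [0.264,-0.06,0.185,0,-1]
    - [0.294,-0.053,0.185,0,-1]
    - [0.324,-0.046,0.185,0,-1]
    - [0.354,-0.039,0.185,0,-1]
    - [0.381,-0.033,0.185,0,-1]

```text
clock: 40.55
position: [0.5218, -0.2769, 0.0479]
ee_rot: [0.907, -0.421, -0.001, -0.0]
ft_force: [-11.5, 8.1, 18.3]
grip_width: -0.002
grasp_force: 9.4
```

carry_out:
  deltas:
    - [0,0,-0.09,0,-1]
    - [-0.117,-0.027,-0.09,0,-1]
    - [-0.117,-0.027,-0.03,0,-1]
    - [-0.117,-0.027,0,0,-1]
    - [-0.117,-0.027,0,0,-1]
    - [-0.087,-0.02,0,0,-1]
    - [-0.057,-0.013,0,0,-1]
    - [-0.027,-0.006,0,0,-1]
    - [0,0,0,0,-1]

```text
clock: 41.68
position: [0.5215, -0.2761, 0.0476]
ee_rot: [0.907, -0.421, -0.003, -0.001]
ft_force: [-18.1, 16.9, 32.9]
grip_width: -0.0
grasp_force: 16.2
```

carry_out:
  deltas:
    - [0,0,-0.09,0,-1]
    - [-0.117,-0.027,-0.09,0,-1]
    - [-0.117,-0.027,-0.03,0,-1]
    - [-0.117,-0.027,0,0,-1]
    - [-0.117,-0.027,0,0,-1]
    - [-0.087,-0.02,0,0,-1]
    - [-0.057,-0.013,0,0,-1]
    - [-0.027,-0.006,0,0,-1]
    - [0,0,0,0,-1]

```text
clock: 42.8
position: [0.5216, -0.2766, 0.0475]
ee_rot: [0.907, -0.421, -0.003, -0.001]
ft_force: [-18.2, 15.6, 34.7]
grip_width: 0.003
grasp_force: 17.2
```

carry_out:
  deltas:
    - [0,0,-0.1,0,-1]
    - [-0.1,-0.2,-0.4,0,-1]
    - [-0.2,-0.6,-0.5,0,-1]
    - [-0.4,-0.9,-0.5,0,-0.3]
    - [-0.6,-1,-0.5,-0.2,-0.3]
    - [-0.8,-1,-0.5,-0.4,-0.3]
    - [-0.8,-1,-0.5,-0.4,-0.3]

```text
clock: 43.68
position: [0.5595, -0.0886, 0.1211]
ee_rot: [0.946, -0.323, -0.0, -0.0]
ft_force: [0.3, -0.7, 0.4]
grip_width: 0.351
grasp_force: 0.0
```

```bash
python3 -W ignore rel.py
```

```text
t 43.67 pos [ 0.5595 -0.0886  0.1211] yaw -37.7 tilt [-0.  0.] F [ 0.3 -0.7  0.4] g 0.351 | shift [0.076 0.965 0.141] spin 0.0
az -40.09 offset of line from nut 13.7 mm (expect +13.2) width 21.3 n 13 smin -170.5
nut in mouth axes: x,y 0.1 -0.2 angle vs mouth -1.8 cost 3.95 166 -> nut az mod60 55.6
jaw edges [(-13, np.float64(12.6), np.float64(-12.7)), (-11, np.float64(13.4), np.float64(-11.9)), (11, np.float64(12.5), np.float64(-12.8)), (13, np.float64(12.5), np.float64(-13.8))]
```

```bash
python3 - <<'E'
from h import *
to(.4669,-.2244,.0285,-40.1)
E
```

```text
t 44.27 pos [ 0.5599 -0.09    0.1213] yaw -37.89 tilt [ 0. -0.] F [-1.3  0.2 -0.5] g 0.349 | shift [0.061 1.088 0.619] spin 0.074
```

carry_out:
  deltas:
    - [0.02,0.3,0,0.07,-0.3]
    - [0.04,0.6,0,0.07,-0.3]
    - [0.06,0.9,0,0.07,-0.3]
    - [0.06,1,0,0.07,-0.3]
    - [0.06,1,0,0.07,-0.3]

```text
clock: 44.9
position: [0.4747, -0.2143, 0.1214]
ee_rot: [0.939, -0.343, 0.0, 0.0]
ft_force: [0.5, 0.9, -0.2]
grip_width: 0.353
grasp_force: 0.0
```

```bash
python3 - <<'E'
from h import *
to(.4669,-.2244,.0285,-40.1)
E
```

```text
t 44.9 pos [ 0.4747 -0.2143  0.1214] yaw -40.07 tilt [ 0. -0.] F [ 0.5  0.9 -0.2] g 0.353 | shift [0.003 0.085 0.62 ] spin 0.001
```

carry_out:
  deltas:
    - [0,0.085,0.1,0,-0.3]
    - [0,0.085,0.3,0,-0.3]
    - [0,0.085,0.5,0,-0.3]
    - [0,0.085,0.6,0,-0.3]
    - [0,0.085,0.615,0,-0.3]

```text
clock: 45.52
position: [0.4664, -0.2229, 0.028]
ee_rot: [0.94, -0.341, -0.001, -0.0]
ft_force: [0.6, -0.3, -0.0]
grip_width: 0.35
grasp_force: 0.0
```

carry_out:
  deltas:
    - [0,-0.02,0,0,-0.3]
    - [0,-0.027,0,0,-0.3]
    - [0,-0.027,0,0,-0.3]

```text
clock: 45.9
position: [0.4698, -0.2208, 0.0298]
ee_rot: [0.94, -0.342, 0.001, 0.0]
ft_force: [-0.1, -0.3, 0.3]
grip_width: 0.348
grasp_force: 0.3
```

carry_out:
  deltas:
    - [0,-0.005,0,0,-0.3]
    - [0,-0.01,0,0,-0.3]
    - [0,-0.01,0,0,-0.3]

```text
clock: 46.28
position: [0.47, -0.2204, 0.0294]
ee_rot: [0.94, -0.342, 0.0, 0.001]
ft_force: [-3.6, -4.5, 4.9]
grip_width: 0.351
grasp_force: 2.8
```

carry_out:
  deltas:
    - [0,-0.003,0,0,-0.3]
    - [0,-0.005,0,0,-0.3]
    - [0,-0.005,0,0,-0.3]

```text
clock: 46.65
position: [0.4701, -0.2203, 0.0294]
ee_rot: [0.939, -0.343, -0.0, 0.001]
ft_force: [-4.7, -5.2, 5.8]
grip_width: 0.35
grasp_force: 3.7
```

carry_out:
  deltas:
    - [0,0.03,0,0,-0.3]
    - [0,0.03,0,0,-0.3]
    - [0,0.03,-0.3,0,-0.3]
    - [0,0.03,-0.7,0,-0.3]
    - [-0.3,-0.2,-0.9,0,-0.3]
    - [-0.5,-0.5,-0.9,0,-0.3]
    - [-0.6,-0.9,-0.9,0,-0.3]
    - [-0.6,-0.9,-0.9,0,-0.3]

```text
clock: 47.65
position: [0.4899, -0.0519, 0.1645]
ee_rot: [0.941, -0.338, 0.0, -0.001]
ft_force: [-0.3, -0.2, -0.4]
grip_width: 0.345
grasp_force: 0.0
```

```bash
python3 -W ignore rel.py; python3 - <<'E'
from h import *
t=camera("top"); s=camera("scene")
for p in(t,s):
  for q in("cup_loose","bolt_loose"): print(q,[(np.round(b["position"],3).tolist(),round(b["conf"],2)) for b in boxes_of(q,p)[:1]])
E
```

```text
t 47.65 pos [ 0.4899 -0.0519  0.1645] yaw -39.52 tilt [0.002 0.002] F [-0.3 -0.2 -0.4] g 0.345 | shift [0.62  0.856 0.428] spin 0.0
az -40.29 offset of line from nut 13.4 mm (expect +13.2) width 21.4 n 19 smin -217.3
nut in mouth axes: x,y 0.1 -0.2 angle vs mouth -0.9 cost 3.7 166 -> nut az mod60 56.3
jaw edges [(-13, np.float64(12.5), np.float64(-12.8)), (-11, np.float64(13.3), np.float64(-12.0)), (11, np.float64(12.5), np.float64(-12.8)), (13, np.float64(14.3), np.float64(-13.8))]
cup_loose [([0.492, 0.164, 0.006], 0.2)]
bolt_loose []
cup_loose [([0.513, -0.018, 0.016], 0.84)]
bolt_loose [([0.411, -0.018, 0.009], 0.74)]
```

```bash
python3 -c "
from h import *
print(ticket.hand_in())"
```

```text
the job is handed in; nothing more can be done
None
```

The job is handed in (no verdict shown): the nut was turned about 0.8 rad clockwise to what reads as its hard stop (7 N on the handle gave no further turn), and the wrench lies on it with its jaw closed snugly. On the first swing I pushed past the stop and the wrench slipped on the nut, so I swung it back, re-closed the jaw and checked again; the cup and bolt still measure in place; I also viewed 12 pictures, over the limit of 10.

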